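# Index the cassette carousel and clip the glass cassette

### The arm

A 6-joint arm with a two-finger parallel gripper is mounted at the origin on a cart in front of the work surface, level with it; the furniture and walls round the work are solid. World frame = base frame: x ahead of the robot, y to its left, z up, the work surface at z = 0. Lengths are in mm, angles in rad, forces in N, time in s.
With the tool pointing down it reaches from about 400 to 825 mm from the base axis. Payload 7 kg.
Tool frame: the origin (TCP) lies at the very end of the fingers, on their centre line; the grasp point (between the pads) lies 19 mm behind it; x points along the fingers, z is the direction in which the jaws open and shut, and the axes are right-handed (so a half turn about x gives the same grasp; the last joint's range is limited). The gripper opens to 88 mm and grips with 3 to 60 N. Pads are 19 mm wide; open, the fingers measure 130 mm over their backs; the gripper's body (78 mm by 193 mm) begins 47 mm behind the grasp point.
Start: joints at [1.606, 0.359, 0.012, 0, -1.224, -0.288], TCP at [168.838, 653.52, 226.561] pointing down, gripper open.
Joint ranges: [-3.07, 3.07], [-1.43, 2.12], [-1.02, 1.25], [-3.03, 1.67], [-3.05, -0], [-3.03, 3.03]. Speed limits (rad/s): [2.39, 2.39, 3.01, 3.14, 3.14, 3.14].

### API

Orientations are given as a 3x3 rotation matrix whose columns are the frame's x, y, z axes.
In Python, from station import sense, optics, ctrl gives the robot as it stands.
- The arm moves only by the shell command python3 -m pendant 'ROWS' [FORCE]. ROWS is JSON, a list of rows, each an object of numbers: "dx", "dy", "dz": the shift along the tool's x, y, z in mm; "rx", "ry", "rz": the turn, a rotation vector about the tool's x, y, z in rad; "fingers": the closure, from 0 (fully open) to 1 (shut). In form: [{"dx": .., "dy": .., "dz": .., "rx": .., "ry": .., "rz": .., "fingers": ..}, ...]. A call has 1 to 5 rows; each row is the pose to reach, as a shift and turn from the pose commanded when the call began, along the tool's axes at that moment; what a row does not reach only later rows make up. A row lasts 1/10 s, in which the tool goes at most 50 mm and 8.59 degrees, less where a joint would pass 70% of its speed; a pose out of reach is approached as far as the arm can. A call with a gripper value outside its range is refused whole. The fingers move at their own pace and stop on an object; FORCE is the grip in N (left out, the last holds). Time passes only in rows, so rows that repeat a pose let the fingers close. It gives the time, the measured TCP pose, the force and the opening at its end, in the units of the state.
- sense(): the state, without advancing time (a new reading comes with each control period).
- optics.read_camera(name): name is "scene" or "top" or "wrist"; returns the picture (384x512x3 uint8, blue, green, red); there is no depth.
- optics.camera_info(name): a dict with "mtx" (3x3 intrinsics, pixels), "R" (3x3) and "t" (3): a world point X has camera coordinates R X + t; the wrist camera has in their place "hand_eye" (4x4, takes a point from camera to tool coordinates, whose origin is the TCP and whose axes are the tool frame's). Camera axes: x right, y down, z forward; pixel columns grow to the right and rows downward; lengths in mm; the calibration is good to about 2 mm. A picture is of the moment at which its call begins: read the wrist's pose just before it. camera_info takes no time and is no camera call.
- ctrl.sign_off(): hands the job in, once; it reports no verdict.
The state is a dict: "clock": time; "q": joint angles; "qd": joint speeds; "joint_torque": joint torques, N m; "ee_pos": TCP position; "eef_rot": TCP orientation; "wrist_force": force on the tool from outside, world axes, zero at the start; "torque": the same for the moment, N m; "grip_width": opening from 0.0 (shut) to 1.0 (fully open).
Only numpy, scipy, OpenCV 4.12 (cv2) and the standard library are available. Lean on these libraries where they do the work, as an engineer would, in place of code of your own. Each camera call takes 0.05 s, during which the arm holds its last target.

### The job

Push the carousel round by one position so that the glass cassette, now on its left, clicks in at the front, over the pointer. Then squeeze the large spring clip open by its handles, bring its jaws over the cassette's outer edge about half-way up and, still holding the clip open, press the cassette firmly home with the clip's throat. Let the jaws close on the glass and leave the clip there level, without slamming the glass or knocking other things away.

Things in the scene. Friction and masses are not known exactly. Their poses are not given: they have to be found in the camera images.
- carousel_base: Fixed grey round base on the desk, 160 mm across, with a flat pointer tongue at its front. Origin: on the carousel's upright turning axis, at desk height; z up; the pointer (front) lies along -x, the carousel's left is +y. The aluminium index table on it is 184 mm across, top 21 mm above the desk, with four plate holders within 80 mm of the axis, up to 66 mm above the desk.
- push_post (a point): Middle of the steel push post that starts at the table's front left, 55 mm above the desk: 10 mm thick with a 15 mm black ball on top, from 21 to 92 mm above the desk, 78 mm from the axis. Four such posts stand half-way between the holders and turn with the table; push them to turn it.
- carousel (a joint): Turn of the index table, rad, counter-clockwise from above; about 0 at the start (cassette at the left), 1.57 with the cassette at the front. A sprung roller clicks in every 90 degrees: about 5 N at a post starts it out of a notch, then it runs with slight friction and the roller draws it into the next notch over the last 0.1 rad or so.
- cassette_edge (a point): Middle of the upright outer edge of the glass cassette (two glass plates with white spacers, one rigid piece 70 mm radially, 6 mm thick, 100 mm high, underside 26 mm above the desk). The point is at half height, 76 mm above the desk, 100 mm from the carousel's axis when home. x points radially outward, y across the thickness, z up.
- cassette: The same glass cassette; origin and axes as point cassette_edge. It turns with the carousel and slides radially in its holder.
- cassette_slide (a joint): How far the cassette stands out from its stop, m: 0 is home, 7 to 13 mm at the start. It slides with a friction of about 2.5 N and stays where it is left.
- clip_grip (a point): Large grey spring clip lying on its side, 124 mm long, 40 mm high, about 110 g, hinge pin upright. This point is midway between the handles near their ends, half-way up (20 mm): squeeze here along y. x points to the jaws, z up. Over the outer faces the handles are 61 mm apart here at rest (64 mm at their ends, 7 mm further back), 32 mm and parallel when fully squeezed.
- clip_pivot (a point): Centre of the clip's hinge pin, 20 mm up, 65 mm ahead of clip_grip. Axes belong to the +y arm: with the jaws open by q the clip's middle line is turned by -q/2 (clockwise from above) from this x. The throat (the round spring barrel, which the cassette's edge should meet) is 10 mm ahead of the pin, the jaw tips 52 mm.
- clip_jaw (a joint): Opening of the clip, rad: 0 at rest (4 mm between the pads), 0.44 fully open (about 26 mm between the jaw tips, 12 mm at the throat). The spring needs about 7.5 N on the handles to begin and 13 N at fully open; closed on the 6 mm cassette it reads about 0.03 to 0.06.
- small_clip_center (a point): Small clip of the same shape, 74 mm long, 22 mm high: not for this job. Point at its centre (11 mm up).
- sample_cup_center (a point): Specimen cup with screw lid, 60 mm across, 70 mm high, centre.
- beaker_center (a point): Glass beaker (stands fast), 66 mm across, 83 mm high, centre.
- timer_center (a point): White lab timer (stands fast), 20x66x64 mm, centre.
- tape_center (a point): Roll of label tape (lies fast), 66 mm across, 19 mm high, centre.
- counter_center (a point): Hand tally counter, 72x50x22 mm, centre.

How it is judged (in metres and radians):
On the way, in this order (a step that is already met when the one before it is completed fails the run):
1. the carousel has clicked in with the cassette at the front (value of joint carousel between 1.49 and 1.65 rad and velocity of joint carousel between -0.1 and 0.1 rad/s), for 0.2 s.
2. the clip, held open, presses the cassette home with its throat (at least 3 N) (value of joint clip_jaw above 0.2 rad and horizontal distance between clip_pivot and cassette_edge below 0.0155 m and value of joint cassette_slide below 0.0025 m and contact force between cassette and anything else above 3 N), for 0.02 s.
At the end, for the whole second after the job is handed in: Carousel clicked in, cassette at the front (within 0.08 rad) and home within 4 mm; clip closed on the glass (jaw 0.012 to 0.12 rad), its pin 6 to 23 mm out from the edge, within 25 mm of half height, tilted under 0.2 rad; released, at rest (value of joint carousel between 1.49 and 1.65 rad and value of joint cassette_slide below 0.004 m and value of joint clip_jaw between 0.012 and 0.12 rad and horizontal distance between clip_pivot and cassette_edge below 0.023 m and z of clip_pivot in the frame of cassette between -0.025 and 0.025 m and x of clip_pivot in the frame of cassette above 0.006 m and angle between clip_pivot's own z axis and vertical below 0.2 rad and velocity of joint each of clip_jaw, carousel below 0.05 rad/s and velocity of joint carousel above -0.05 rad/s); the robot touches nothing.
It fails at once if the glass is hit or pressed with more than 45 N (contact force between cassette and anything else above 45 N).
It fails at once if a bystander is knocked more than 4 cm away (distance of any of small_clip_center, sample_cup_center, counter_center from where it was at the start of the episode above 0.04 m).
It also fails if it takes over 64 s, if anything falls off the work surface, if the arm or the gripper's body presses on something with over 40 N, if the wrist force passes 120 N, or if a joint passes its speed limit or range.

## Working session

There is one attempt and no reset: what is moved stays moved. The work goes in short steps, Python scripts to look and compute and a shell command to move; the robot and the scene stay as the last step left them, time stands still between calls to the robot, and variables do not carry over. Pictures are saved under pics/ and viewed, and the job is handed in when it is done.

```bash
mkdir -p pics; ls
python3 - <<'E'
from station import sense, optics, ctrl
import cv2
s=sense(); print(s)
for n in ["scene","top","wrist"]:
    print(n,optics.camera_info(n))
    cv2.imwrite(f"pics/a_{n}.png",optics.read_camera(n))
E
```

```text
pics
{'clock': 0.0, 'q': array([ 1.60607965e+00,  3.59360009e-01,  1.10772991e-02, -3.43094851e-04,
       -1.22407609e+00, -2.88081231e-01]), 'qd': array([-0.00072215, -0.00102664,  0.0003734 , -0.00011901, -0.00170314,
        0.00024507]), 'joint_torque': array([-9.85442566e-04, -5.82706618e+01,  2.93063271e+01,  6.99747115e+00,
        6.99141747e-03, -1.60666855e-04]), 'ee_pos': array([168.74500348, 653.07932662, 225.64935126]), 'eef_rot': array([[-2.67359998e-04,  9.68187203e-01, -2.50226833e-01],
       [-1.57286712e-03, -2.50226939e-01, -9.68185935e-01],
       [-9.99998727e-01,  1.34719367e-04,  1.58973049e-03]]), 'wrist_force': array([0.15675991, 0.47802568, 0.13347377]), 'torque': array([-0.02567591, -0.00728904,  0.00273413]), 'grip_width': 0.9961417855961991}
scene {'mtx': array([[350.19288551,   0.        , 262.22364712],
       [  0.        , 350.19288551, 189.53079012],
       [  0.        ,   0.        ,   1.        ]]), 'R': array([[-0.43957942, -0.89819443,  0.00408775],
       [-0.39651997,  0.18997066, -0.89815537],
       [ 0.80594159, -0.39643149, -0.43965921]]
[... 258 characters left out ...]
78027,  0.0184365 ],
       [-0.9830272 ,  0.00642745, -0.18334726],
       [ 0.18318847, -0.01995258, -0.98287531]]), 't': array([  56.12440241,  552.49226177, 1092.43656616])}
wrist {'mtx': array([[294.12502251,   0.        , 255.20363   ],
       [  0.        , 294.12502251, 190.00700866],
       [  0.        ,   0.        ,   1.        ]]), 'hand_eye': array([[ 3.57827326e-04, -2.47080376e-01,  9.68994923e-01,
        -1.58367837e+02],
       [-3.87056801e-04, -9.68994946e-01, -2.47080239e-01,
         6.61184993e+01],
       [ 9.99999861e-01, -2.86644014e-04, -4.42367010e-04,
        -1.59934288e-01],
       [ 0.00000000e+00,  0.00000000e+00,  0.00000000e+00,
         1.00000000e+00]])}
```

View pics/a_scene.png

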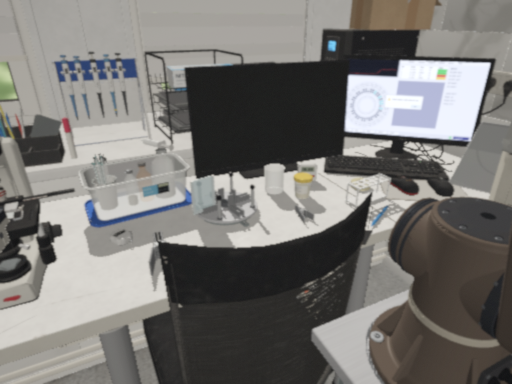

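View pics/a_top.png

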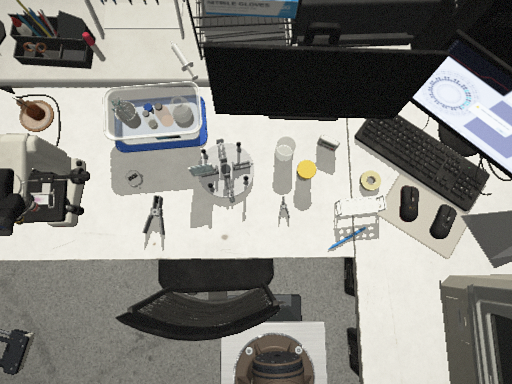

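View pics/a_wrist.png

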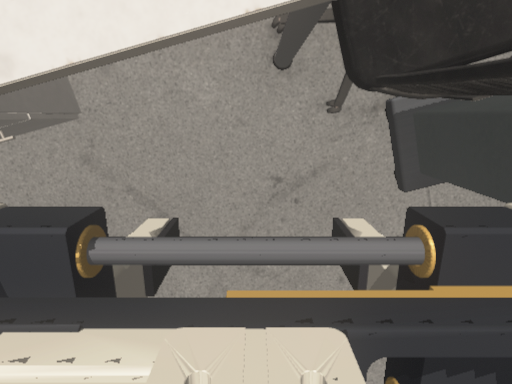

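```bash
cat > h.py <<'E'
import numpy as np, cv2
from station import sense, optics, ctrl
def ray(cam,uv,s=None):
    c=optics.camera_info(cam); K=c["mtx"]
    d=np.linalg.solve(K,np.array([uv[0],uv[1],1.0]))
    if cam=="wrist":
        s=s or sense(); H=c["hand_eye"]; R=s["eef_rot"]
        return R@H[:3,3]+s["ee_pos"], R@(H[:3,:3]@d)
    return -c["R"].T@c["t"], c["R"].T@d
def onz(cam,uv,z,s=None):
    o,d=ray(cam,uv,s); return o+d*(z-o[2])/d[2]
def proj(cam,X,s=None):
    c=optics.camera_info(cam); X=np.asarray(X,float)
    if cam=="wrist":
        s=s or sense(); H=c["hand_eye"]
        p=H[:3,:3].T@(s["eef_rot"].T@(X-s["ee_pos"])-H[:3,3])
    else: p=c["R"]@X+c["t"]
    p=c["mtx"]@p; return p[:2]/p[2]
def tri(c1,u1,c2,u2,s=None):
    o1,d1=ray(c1,u1,s);o2,d2=ray(c2,u2,s)
    A=np.stack([d1,-d2],1);t=np.linalg.lstsq(A,o2-o1,rcond=None)[0]
    a=o1+d1*t[0];b=o2+d2*t[1];return (a+b)/2,np.linalg.norm(a-b)
def crop(img,x0,y0,w,h,k,name):
    o=cv2.resize(img[y0:y0+h,x0:x0+w],None,fx=k,fy=k,interpolation=cv2.INTER_CUBIC)
    cv2.imwrite(name,o)
E
python3 - <<'E'
from h import *
t=cv2.imread("pics/a_top.png");s=cv2.imread("pics/a_scene.png")
crop(t,110,120,200,140,4,"pics/b_top.png")
crop(s,110,130,220,150,3.6,"pics/b_scene.png")
E
```

```text
(no output)
```

View pics/b_top.png

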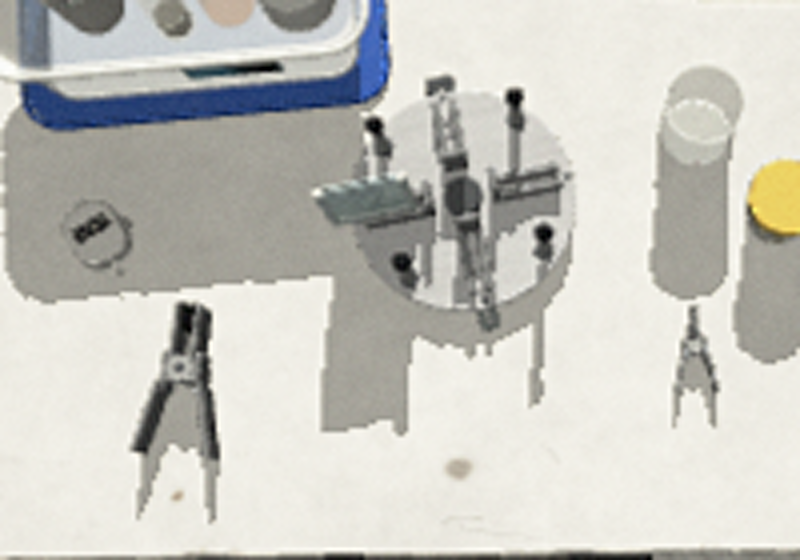

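View pics/b_scene.png

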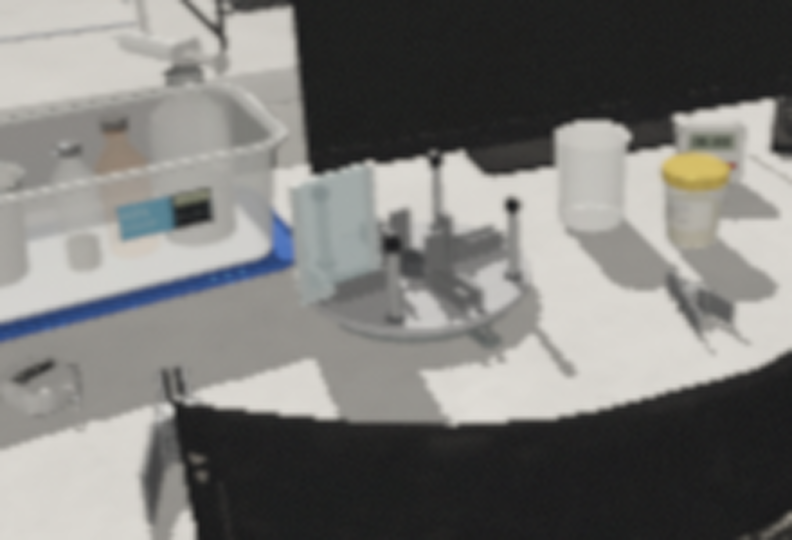

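Run:
```python
from h import *
f=lambda x,y:(110+x/4-.375,120+y/4-.375)
P=[onz("top",f(*p),84.5) for p in [(402,262),(375,125),(514,97),(542,231)]]
for p in P: print(p.round(1))
c=np.mean(P,0);print("c",c,[np.linalg.norm((p-c)[:2]).round(1) for p in P],[np.degrees(np.arctan2(*(p-c)[1::-1])).round(1) for p in P])
# table ellipse rim at z=21: left/right/top/bottom
for p in [(576,200),(466,92),(466,308)]: print("rim",onz("top",f(*p),21).round(1))
print("pointer tip",onz("top",f(487,325),10).round(1))
for n,p,z in [("pivot",(180,368),40),("hL",(136,448),40),("hR",(211,455),40),("jaw",(193,305),40),("jawL",(180,305),40),("jawR",(207,308),40),("cassOut top",(325,192),126),("counter",(97,235),22),("desk edge",(460,555),0),("tub near",(190,125),0),("tub R",(380,100),20),
 ("tubrimcorner",(360,50),100),("smallclip",(694,350),11)]:
    print(n,onz("top",f(*p),z).round(1))
for p in [(275,290),(190,260),(330,270)]: print("chair",onz("top",p,0).round(),onz("top",p,200).round())
# scene camera: chair top rim vs
print("chair tri",tri("scene",(168,245),"top",(120,320)),tri("scene",(372,198),"top",(300,300)))
print(proj("top",sense()["ee_pos"]),proj("scene",sense()["ee_pos"]))
```

```text
[564.8 187.6  84.5]
[672.9 209.8  84.5]
[695.  102.5  84.5]
[588.3  81.3  84.5]
c [630.25269202 145.27842909  84.5       ] [np.float64(77.9), np.float64(77.3), np.float64(77.6), np.float64(76.5)] [np.float64(147.1), np.float64(56.5), np.float64(-33.5), np.float64(-123.2)]
rim [628.2  54.   21. ]
rim [719.9 143.5  21. ]
rim [539.9 142.7  21. ]
pointer tip [527.8 126.4  10. ]
pivot [490.9 363.4  40. ]
hL [429.2 394.6  40. ]
hR [423.3 337.   40. ]
jaw [540.5 355.2  40. ]
jawL [540.6 365.4  40. ]
jawR [538.1 344.2  40. ]
cassOut top [609.3 240.5 126. ]
counter [601.1 438.5  22. ]
desk edge [345.9 147.8   0. ]
tub near [699.1 373.4   0. ]
tub R [713.7 214.   20. ]
tubrimcorner [728.1 220.3 100. ]
smallclip [506.1 -39.9  11. ]
chair [247.  -9.   0.] [264.   5. 200.]
chair [342. 257.   0.] [342. 226. 200.]
chair [ 307. -184.    0.] [ 313. -140.  200.]
chair tri (array([198.29655838, 389.26739364, 224.39179535]), np.float64(2.5253078323179254)) (array([243.98041518, -52.49824276, 179.13481254]), np.float64(24.40373925132232))
[ 10.29578914 334.42777663] [-79.22858474 321.8259519 ]
```

```bash
cat >> h.py <<'E'
def to(x,y,z,psi=None,ref=None):
    """tool-axis shift + rx to reach world TCP (x,y,z), jaw yaw psi deg; assumes tool down"""
    s=sense(); R=s["eef_rot"]; p=s["ee_pos"] if ref is None else np.array(ref)
    d=R.T@(np.array([x,y,z])-p); cur=np.degrees(np.arctan2(R[1,2],R[0,2]))%360
    rx=None if psi is None else np.radians(cur-psi)
    print("from",p.round(1),"yaw %.1f"%cur,"d",d.round(1),"rx",rx, "t",s["clock"])
E
python3 -c "
from h import *
to(400,420,300,237); to(562,190,200,237)"
python3 -m pendant '[{"dx":-75},{"dx":-75},{"dx":-75,"dy":50,"dz":30,"fingers":0.5},{"dx":-75,"dy":95,"dz":60,"fingers":0.65},{"dx":-75,"dy":140,"dz":90,"fingers":0.65}]' 20
```

```text
from [168.8 653.2 225.8] yaw 255.5 d [-73.9 282.2 168. ] rx 0.3230574876145254 t 0.15
from [168.8 653.2 225.8] yaw 255.5 d [ 26.3 496.6 350. ] rx 0.3230574876145254 t 0.15validation failed for argument at $[0]...
```

```bash
python3 -m pendant '[{"dx":-40,"dy":0,"dz":0,"rx":0,"ry":0,"rz":0,"fingers":0.3},{"dx":-75,"dy":0,"dz":0,"rx":0,"ry":0,"rz":0,"fingers":0.65},{"dx":-75,"dy":45,"dz":25,"rx":0.05,"ry":0,"rz":0,"fingers":0.65},{"dx":-75,"dy":85,"dz":50,"rx":0.1,"ry":0,"rz":0,"fingers":0.65},{"dx":-75,"dy":125,"dz":75,"rx":0.15,"ry":0,"rz":0,"fingers":0.65}]' 20
```

```text
clock: 0.65
ee_pos: [271.8, 548.3, 301.4]
eef_rot: [[-0.0, 0.919, -0.393], [-0.0, -0.393, -0.919], [-1.0, -0.0, 0.0]]
wrist_force: [0.9, 0.2, 0.3]
grip_width: 0.61
```

```bash
python3 -c "
from h import *
to(562,190,200,237)"
```

```text
from [271.8 548.3 301.4] yaw 246.8 d [101.4 407.8 215.3] rx 0.17189877896669345 t 0.65
```

```bash
python3 -m pendant '[{"dx":0,"dy":44,"dz":23,"rx":0.04,"ry":0,"rz":0,"fingers":0.65},{"dx":0,"dy":88,"dz":46,"rx":0.08,"ry":0,"rz":0,"fingers":0.65},{"dx":0,"dy":132,"dz":69,"rx":0.12,"ry":0,"rz":0,"fingers":0.65},{"dx":0,"dy":176,"dz":92,"rx":0.172,"ry":0,"rz":0,"fingers":0.65},{"dx":0,"dy":220,"dz":115,"rx":0.172,"ry":0,"rz":0,"fingers":0.65}]'
python3 -c "
from h import *
to(562,190,200,237)"
```

```text
clock: 1.15
ee_pos: [429.2, 355.8, 301.6]
eef_rot: [[0.0, 0.839, -0.545], [0.0, -0.545, -0.839], [-1.0, -0.0, -0.0]]
wrist_force: [0.5, 0.9, 0.3]
grip_width: 0.348
from [429.2 355.8 301.6] yaw 237.0 d [101.6 201.7  66.7] rx -0.0002755212823470881 t 1.15
```

```bash
python3 -c "
from h import *
s=sense();np.set_printoptions(suppress=True,precision=2);print(s['ee_pos'],s['q'])
cv2.imwrite('pics/c_wrist.png',optics.read_camera('wrist'))
cv2.imwrite('pics/c_top.png',optics.read_camera('top'))"
```

```text
[429.2  355.8  301.63] [ 1.04  0.12 -0.13 -0.   -1.32 -0.05]
```

View pics/c_wrist.png

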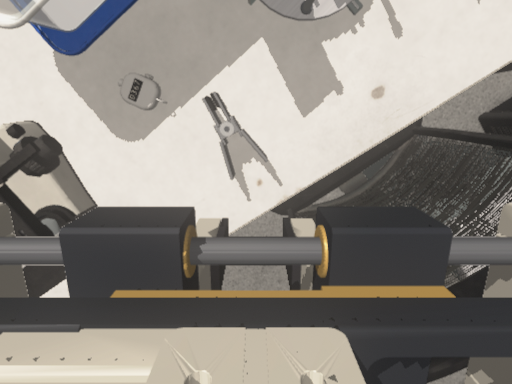

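```bash
python3 -c "
from h import *
t=cv2.imread('pics/c_wrist.png'); crop(t,190,80,110,120,5,'pics/c_z.png')"
```

```text
(no output)
```

View pics/c_z.png

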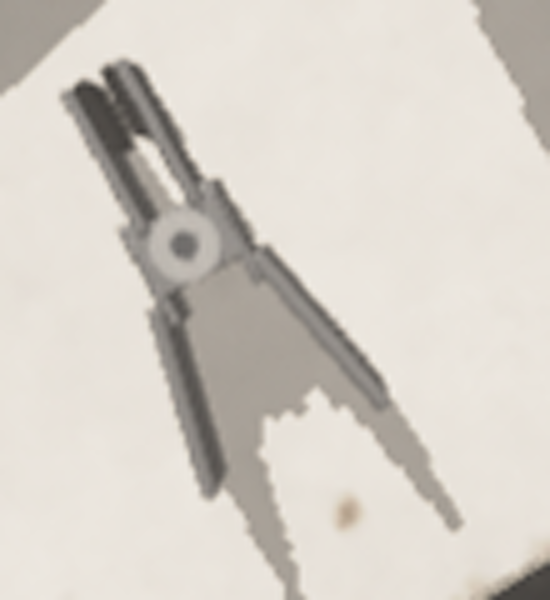

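Run:
```python
from h import *
f=lambda x,y:(190+x/5-.4,80+y/5-.4)
s=sense()
for z in (35,40):
  piv=onz("wrist",f(185,245),z,s); L=onz("wrist",f(212,478),z,s);R=onz("wrist",f(380,395),z,s)
  JL=onz("wrist",f(78,92),z,s);JR=onz("wrist",f(125,68),z,s)
  M=(L+R)/2;J=(JL+JR)/2
  a=lambda d:np.degrees(np.arctan2(d[1],d[0])).round(1)
  print(z,piv.round(1),L.round(1),R.round(1),M.round(1),J.round(1),"sep",np.linalg.norm(L-R),"len",np.linalg.norm(J-M),np.linalg.norm(piv-M),np.linalg.norm(J-piv),"ang",a(piv-M),a(J-piv),a(J-M), a(L-R)-90)
```

```text
35 [492.9 361.4  35. ] [433.2 393.   35. ] [426.8 338.3  35. ] [430.  365.6  35. ] [542.3 355.4  35. ] sep 55.04803379144835 len 112.74299012520225 63.087915519652086 49.69753069707885 ang -3.8 -7.0 -5.2 -6.700000000000003
40 [492.9 360.9  40. ] [433.8 392.1  40. ] [427.5 338.   40. ] [430.7 365.1  40. ] [541.6 354.9  40. ] sep 54.40062185787385 len 111.41703618631232 62.345947704298325 49.11304525361395 ang -3.8 -7.0 -5.2 -6.700000000000003
```

```bash
python3 -m pendant '[{"dx":0,"dy":45,"dz":15,"rx":0,"ry":0,"rz":0,"fingers":0.65},{"dx":10,"dy":90,"dz":30,"rx":0,"ry":0,"rz":0,"fingers":0.65},{"dx":30,"dy":130,"dz":45,"rx":0,"ry":0,"rz":0,"fingers":0.65},{"dx":60,"dy":170,"dz":60,"rx":0,"ry":0,"rz":0,"fingers":0.65},{"dx":100,"dy":204,"dz":67,"rx":0,"ry":0,"rz":0,"fingers":0.65}]'
python3 -c "
from h import *
to(564.5,187.5,68,237)
s=sense();np.set_printoptions(suppress=True,precision=2);print(s['ee_pos'],s['q'])
cv2.imwrite('pics/d_wrist.png',optics.read_camera('wrist'))
print(proj('wrist',[564.8,187.6,84.5]))
"
```

```text
clock: 1.75
ee_pos: [562.3, 191.6, 205.9]
eef_rot: [[0.003, 0.839, -0.544], [0.002, -0.544, -0.839], [-1.0, 0.001, -0.003]]
wrist_force: [0.5, 1.3, -1.0]
grip_width: 0.349
from [562.3 191.6 205.9] yaw 237.1 d [137.9   3.9   2.6] rx 0.0009464543370159644 t 1.75
[562.26 191.62 205.87] [ 0.66  0.24 -0.21  0.   -1.12  0.34]
[252.81 182.85]
```

View pics/d_wrist.png

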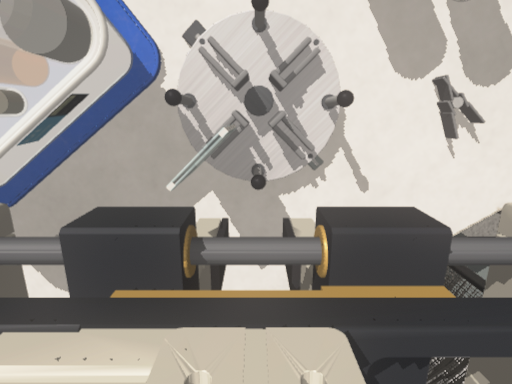

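Run:
```python
from h import *
img=cv2.imread('pics/d_wrist.png'); g=img.max(2)
s=sense();P=[]
for u,v in [(258,182),(173,97),(260,8),(345,98)]:
    y0=max(v-11,0);w=(g[y0:v+11,u-11:u+11]<55).astype(np.uint8)
    n,l,st,c=cv2.connectedComponentsWithStats(w);i=1+st[1:,4].argmax()
    p=(u-11+c[i][0],y0+c[i][1]);X=onz("wrist",p,84.5,s);P.append(X);print(np.round(p,1),X.round(1),st[i])
P=np.array(P);c=P[[1,3]].mean(0);print(c,[np.linalg.norm(p-c).round(1) for p in P],[np.degrees(np.arctan2(*(p-c)[1::-1])).round(1) for p in P])
for p in [(170,187),(229,131)]: print(p,onz("wrist",p,126,s).round(1))
```

```text
Traceback (most recent call last):
ValueError: attempt to get argmax of an empty sequence
```

Run:
```python
from h import *
img=cv2.imread('pics/d_wrist.png'); g=img.max(2)
s=sense();P=[]
for u,v in [(258,181),(173,97),(260,8),(345,98)]:
    y0=max(v-9,0);w=(g[y0:v+9,u-9:u+9]<75).astype(np.uint8)
    c=cv2.moments(w,True);p=(u-9+c["m10"]/c["m00"],y0+c["m01"]/c["m00"]);X=onz("wrist",p,84.5,s);P.append(X);print(np.round(p,1),X.round(1),c["m00"],g[v,u])
P=np.array(P);c=P[[1,3]].mean(0);print(c,[np.linalg.norm(p-c).round(1) for p in P],[np.degrees(np.arctan2(*(p-c)[1::-1])).round(1) for p in P])
for p in [(170,187),(229,131)]: print(p,onz("wrist",p,126,s).round(1))
```

```text
[257.8 181.5] [563.3 182.9  84.5] 150.0 72
[172.9  97.3] [667.9 204.   84.5] 188.0 64
[259.5   4.3] [687.3 100.8  84.5] 143.0 64
[339.  102.2] [584.3  83.6  84.5] 9.0 82
[626.09215215 143.797374    84.5       ] [np.float64(74.0), np.float64(73.3), np.float64(74.8), np.float64(73.3)] [np.float64(148.1), np.float64(55.3), np.float64(-35.1), np.float64(-124.7)]
(170, 187) [606.4 239.8 126. ]
(229, 131) [617.  175.2 126. ]
```

Run:
```python
from h import *
img=cv2.imread('pics/d_wrist.png');s=sense()
crop(img,155,0,210,200,3.8,'pics/d_z.png')
```

```text
(no output)
```

View pics/d_z.png

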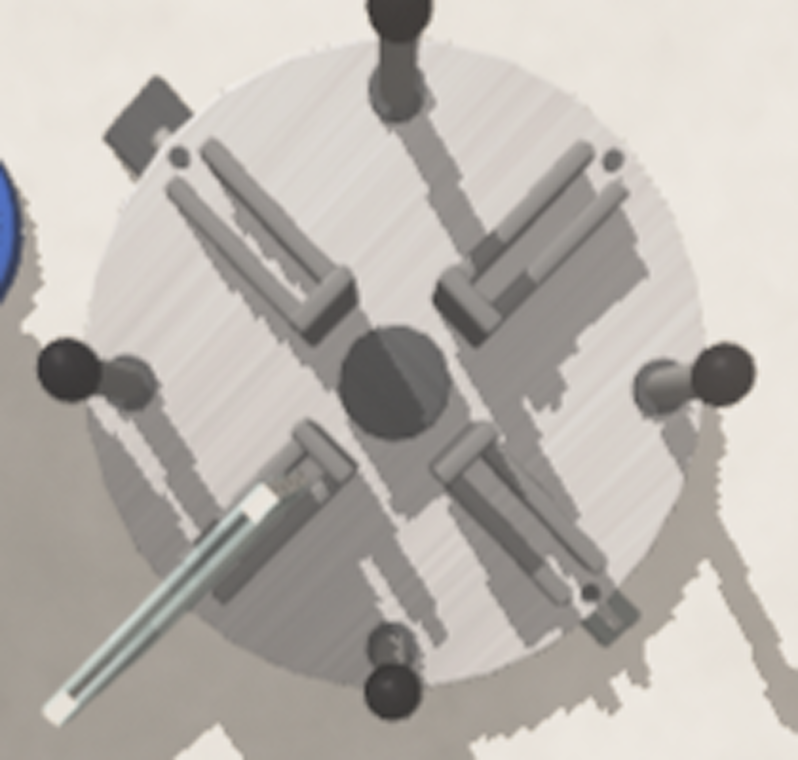

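Run:
```python
from h import *
s=sense();f=lambda x,y:(155+x/3.8-.37,y/3.8-.37)
P=np.array([onz("wrist",f(*p),84.5,s) for p in [(393,691),(69,370),(400,10),(723,375)]])
print(P.round(1));c=P.mean(0);print(c,[np.linalg.norm(p-c).round(1) for p in P],[np.degrees(np.arctan2(*(p-c)[1::-1])).round(1) for p in P])
a=onz("wrist",f(56,713),126,s);b=onz("wrist",f(265,500),126,s);print(a,b,np.linalg.norm(a-b),np.degrees(np.arctan2(*(a-b)[1::-1])),np.linalg.norm((a-c)[:2]))
```

```text
[[563.2 182.7  84.5]
 [668.1 204.   84.5]
 [688.4  99.7  84.5]
 [584.4  77.6  84.5]]
[626.01413172 141.00311776  84.5       ] [np.float64(75.4), np.float64(75.8), np.float64(74.8), np.float64(75.9)] [np.float64(146.4), np.float64(56.3), np.float64(-33.5), np.float64(-123.3)]
[606.5279836  240.31315637 126.        ] [618.79804382 178.21265528 126.        ] 63.30107908671622 101.1767637412091 101.2037239206013
```

Run:
```python
from h import *
f=lambda x,y:(110+x/3.6-.36,130+y/3.6-.36)
for p in [(392,243),(435,158),(512,205)]: print(onz("scene",f(*p),84.5).round(1))
```

```text
[565.8 188.2  84.5]
[699.7 101.5  84.5]
[586.7  80.8  84.5]
```

```bash
python3 -m pendant '[{"dx":35,"dy":4,"dz":4,"rx":0,"ry":0,"rz":0,"fingers":0.65},{"dx":75,"dy":4,"dz":4,"rx":0,"ry":0,"rz":0,"fingers":0.65},{"dx":105,"dy":4,"dz":4,"rx":0,"ry":0,"rz":0,"fingers":0.65},{"dx":110,"dy":4,"dz":4,"rx":0,"ry":0,"rz":0,"fingers":0.65}]'
python3 -c "
from h import *
to(564.5,187,68,237)
cv2.imwrite('pics/e_wrist.png',optics.read_camera('wrist'))
cv2.imwrite('pics/e_top.png',optics.read_camera('top'))
cv2.imwrite('pics/e_scene.png',optics.read_camera('scene'))
w=cv2.imread('pics/e_scene.png');crop(w,150,100,150,120,5,'pics/e_sz.png')
w=cv2.imread('pics/e_top.png');crop(w,160,110,120,120,5,'pics/e_tz.png')
"
```

```text
clock: 2.2
ee_pos: [559.5, 186.1, 91.3]
eef_rot: [[-0.006, 0.839, -0.544], [-0.004, -0.544, -0.839], [-1.0, -0.003, 0.006]]
wrist_force: [-0.1, -0.6, 0.2]
grip_width: 0.35
from [559.5 186.1  91.3] yaw 237.0 d [23.3  3.8 -3.6] rx 0.00048302429846632135 t 2.2
```

View pics/e_wrist.png

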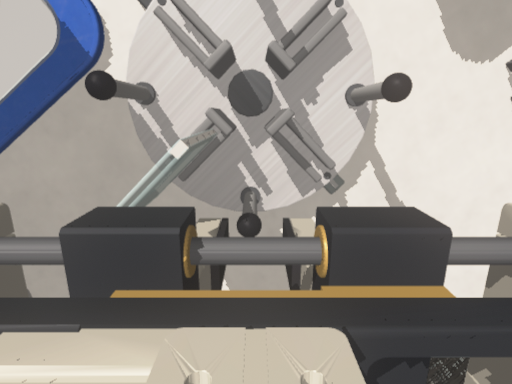

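View pics/e_sz.png

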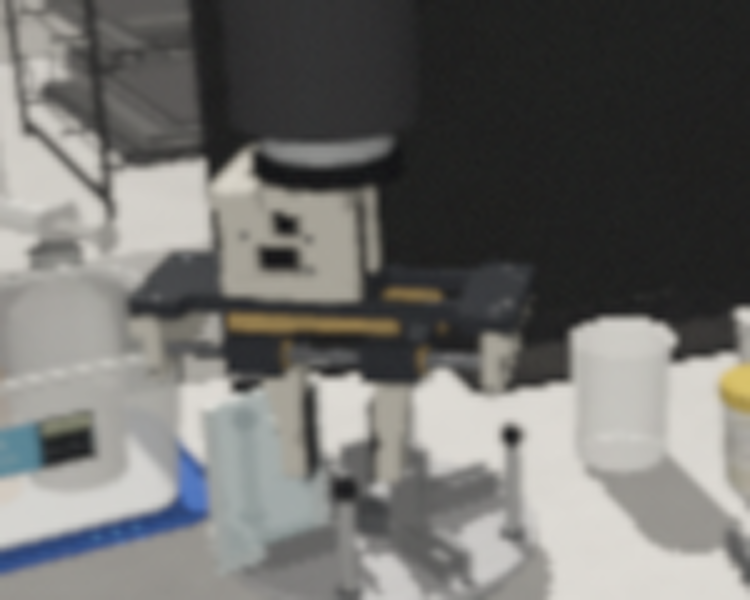

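View pics/e_tz.png

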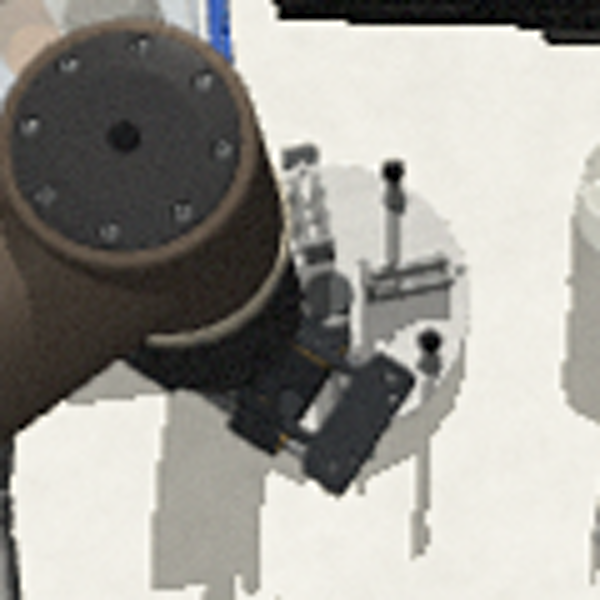

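Run:
```python
from h import *
s=sense();print(s['ee_pos'],s['eef_rot'].round(3));
print(proj("wrist",s['ee_pos'],s)); b=onz("wrist",(248.8,225),84.5,s);print(b, s['eef_rot'].T@(b-s['ee_pos']))
b=onz("wrist",(100,85),84.5,s);print(b)
b=onz("wrist",(396,87),84.5,s);print(b)
print(proj("scene",s['ee_pos']))
```

```text
[562.55369889 187.88625726  96.24927082] [[ 0.001  0.84  -0.543]
 [-0.    -0.543 -0.84 ]
 [-1.     0.001 -0.   ]]
[255.59677148 233.0931988 ]
[565.19696955 191.15022262  84.5       ] [11.75066886  0.44012103 -4.17298326]
[677.66148534 214.87194245  84.5       ]
[588.70643942  79.34308111  84.5       ]
[218.82854065 193.69063295]
```

```bash
python3 -m pendant '[{"dx":10,"dy":0.5,"dz":-1,"rx":0,"ry":0,"rz":0,"fingers":0.65},{"dx":20,"dy":0.5,"dz":-1,"rx":0,"ry":0,"rz":0,"fingers":0.65},{"dx":27,"dy":0.5,"dz":-1,"rx":0,"ry":0,"rz":0,"fingers":0.65},{"dx":28,"dy":0.5,"dz":-1,"rx":0,"ry":0,"rz":0,"fingers":0.65},{"dx":28,"dy":0.5,"dz":-1,"rx":0,"ry":0,"rz":0,"fingers":0.65}]'
python3 -m pendant '[{"dx":0,"dy":0.2,"dz":5.4,"rx":-0.07,"ry":0,"rz":0,"fingers":0.65},{"dx":0,"dy":0.8,"dz":10.9,"rx":-0.14,"ry":0,"rz":0,"fingers":0.65},{"dx":0,"dy":1.7,"dz":16.2,"rx":-0.209,"ry":0,"rz":0,"fingers":0.65},{"dx":0,"dy":3,"dz":21.5,"rx":-0.279,"ry":0,"rz":0,"fingers":0.65},{"dx":0,"dy":4.7,"dz":26.7,"rx":-0.349,"ry":0,"rz":0,"fingers":0.65}]'
python3 -c "
from h import *
s=sense();print(s['ee_pos'])
cv2.imwrite('pics/f_wrist.png',optics.read_camera('wrist'))
"
```

```text
clock: 2.85
ee_pos: [562.9, 187.8, 67.2]
eef_rot: [[-0.0, 0.839, -0.544], [-0.0, -0.544, -0.839], [-1.0, -0.0, 0.001]]
wrist_force: [-0.6, 0.1, 0.1]
grip_width: 0.346
clock: 3.35
ee_pos: [552.6, 163.1, 67.8]
eef_rot: [[0.001, 0.975, -0.221], [0.0, -0.221, -0.975], [-1.0, 0.001, -0.001]]
wrist_force: [-0.3, -0.3, 0.1]
grip_width: 0.352
[552.61531861 163.08112256  67.81697526]
```

View pics/f_wrist.png

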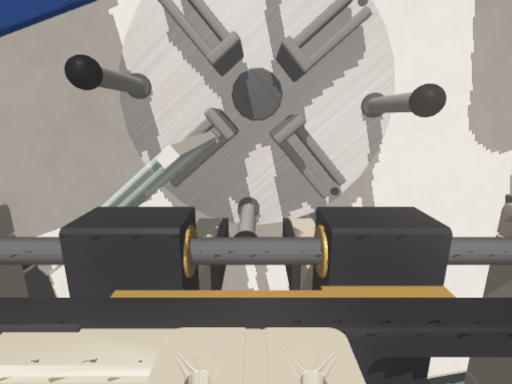

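```bash
for i in 1 2 3; do :; done
python3 -m pendant '[{"dx":0,"dy":0.2,"dz":5.4,"rx":-0.07,"ry":0,"rz":0,"fingers":0.65},{"dx":0,"dy":0.8,"dz":10.9,"rx":-0.14,"ry":0,"rz":0,"fingers":0.65},{"dx":0,"dy":1.7,"dz":16.2,"rx":-0.209,"ry":0,"rz":0,"fingers":0.65},{"dx":0,"dy":3,"dz":21.5,"rx":-0.279,"ry":0,"rz":0,"fingers":0.65},{"dx":0,"dy":4.7,"dz":26.7,"rx":-0.349,"ry":0,"rz":0,"fingers":0.65}]'
python3 -m pendant '[{"dx":0,"dy":0.2,"dz":5.4,"rx":-0.07,"ry":0,"rz":0,"fingers":0.65},{"dx":0,"dy":0.8,"dz":10.9,"rx":-0.14,"ry":0,"rz":0,"fingers":0.65},{"dx":0,"dy":1.7,"dz":16.2,"rx":-0.209,"ry":0,"rz":0,"fingers":0.65},{"dx":0,"dy":3,"dz":21.5,"rx":-0.279,"ry":0,"rz":0,"fingers":0.65},{"dx":0,"dy":4.7,"dz":26.7,"rx":-0.349,"ry":0,"rz":0,"fingers":0.65}]'
python3 -c "
from h import *
s=sense();print(s['ee_pos']);p=s['ee_pos'];print(np.degrees(np.arctan2(p[1]-144.5,p[0]-629))%360,np.hypot(p[1]-144.5,p[0]-629))
cv2.imwrite('pics/g_wrist.png',optics.read_camera('wrist'))
"
```

```text
clock: 3.9
ee_pos: [551.3, 136.0, 67.9]
eef_rot: [[0.001, 0.992, 0.124], [0.001, 0.124, -0.992], [-1.0, 0.001, -0.0]]
wrist_force: [-0.6, 0.8, 1.0]
grip_width: 0.352
clock: 4.4
ee_pos: [559.2, 109.9, 67.8]
eef_rot: [[0.0, 0.89, 0.456], [0.0, 0.456, -0.89], [-1.0, 0.0, -0.0]]
wrist_force: [-0.3, 0.2, 1.3]
grip_width: 0.351
[559.17272741 109.90874047  67.78127364]
206.35304327678406 77.9256262898745
```

View pics/g_wrist.png

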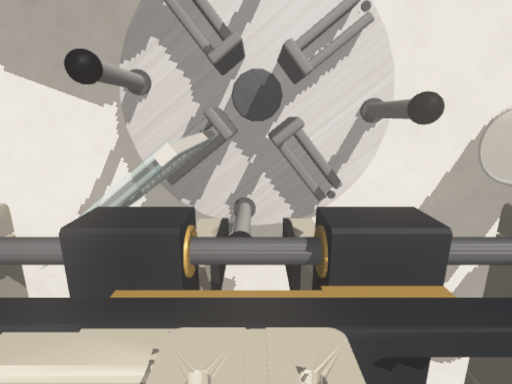

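```bash
python3 -m pendant '[{"dx":0,"dy":0.2,"dz":5.4,"rx":-0.07,"ry":0,"rz":0,"fingers":0.65},{"dx":0,"dy":0.8,"dz":10.9,"rx":-0.14,"ry":0,"rz":0,"fingers":0.65},{"dx":0,"dy":1.7,"dz":16.2,"rx":-0.209,"ry":0,"rz":0,"fingers":0.65},{"dx":0,"dy":3,"dz":21.5,"rx":-0.279,"ry":0,"rz":0,"fingers":0.65},{"dx":0,"dy":4.7,"dz":26.7,"rx":-0.349,"ry":0,"rz":0,"fingers":0.65}]'
python3 -m pendant '[{"dx":0,"dy":0.1,"dz":4.1,"rx":-0.052,"ry":0,"rz":0,"fingers":0.65},{"dx":0,"dy":0.4,"dz":8.2,"rx":-0.105,"ry":0,"rz":0,"fingers":0.65},{"dx":0,"dy":1,"dz":12.2,"rx":-0.157,"ry":0,"rz":0,"fingers":0.65},{"dx":0,"dy":1.6,"dz":16,"rx":-0.2,"ry":0,"rz":0,"fingers":0.65},{"dx":0,"dy":2,"dz":18,"rx":-0.22,"ry":0,"rz":0,"fingers":0.65}]'
python3 -c "
from h import *
s=sense();print(s['ee_pos']);p=s['ee_pos'];print(np.degrees(np.arctan2(p[1]-144.5,p[0]-629))%360,np.hypot(p[1]-144.5,p[0]-629))
cv2.imwrite('pics/i_wrist.png',optics.read_camera('wrist'))
"
```

```text
clock: 4.95
ee_pos: [575.2, 88.8, 67.6]
eef_rot: [[-0.0, 0.681, 0.732], [0.001, 0.732, -0.681], [-1.0, 0.0, -0.001]]
wrist_force: [-2.9, 3.8, 1.7]
grip_width: 0.349
clock: 5.45
ee_pos: [590.2, 77.6, 67.7]
eef_rot: [[0.0, 0.506, 0.863], [0.0, 0.863, -0.506], [-1.0, 0.0, 0.0]]
wrist_force: [0.4, 0.3, -0.0]
grip_width: 0.347
[590.17253107  77.64313289  67.66145785]
239.85390235777936 77.31373113913332
```

View pics/i_wrist.png

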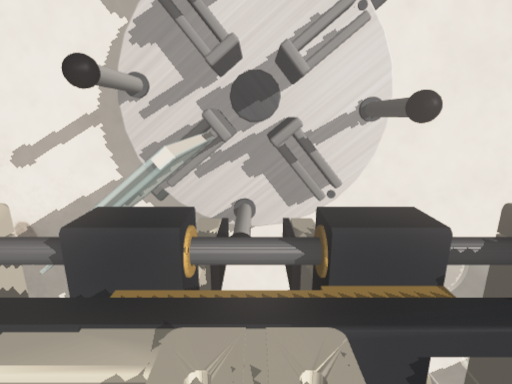

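```bash
python3 -m pendant '[{"dx":0,"dy":0,"dz":1.5,"rx":-0.02,"ry":0,"rz":0,"fingers":0.65},{"dx":0,"dy":0,"dz":3,"rx":-0.04,"ry":0,"rz":0,"fingers":0.65},{"dx":0,"dy":0,"dz":3,"rx":-0.04,"ry":0,"rz":0,"fingers":0.65},{"dx":0,"dy":0,"dz":0,"rx":-0.04,"ry":0,"rz":0,"fingers":0.65},{"dx":0,"dy":0,"dz":-2,"rx":-0.04,"ry":0,"rz":0,"fingers":0.65}]'
python3 -m pendant '[{"dx":-10,"dy":0,"dz":0,"rx":0,"ry":0,"rz":0,"fingers":0.65},{"dx":-50,"dy":0,"dz":0,"rx":0,"ry":0,"rz":0,"fingers":0.65},{"dx":-90,"dy":0,"dz":0,"rx":0,"ry":0,"rz":0,"fingers":0},{"dx":-120,"dy":-10,"dz":0,"rx":0,"ry":0,"rz":0,"fingers":0},{"dx":-140,"dy":-40,"dz":0,"rx":0,"ry":0,"rz":0,"fingers":0}]'
python3 -c "
from h import *
cv2.imwrite('pics/j_wrist.png',optics.read_camera('wrist'))
s=sense();print(s['ee_pos'])
w=optics.read_camera('top');crop(w,110,110,180,130,4,'pics/j_tz.png')
w=optics.read_camera('scene');crop(w,110,110,200,150,4,'pics/j_sz.png')
"
```

```text
clock: 6.0
ee_pos: [587.8, 78.6, 67.3]
eef_rot: [[-0.0, 0.471, 0.882], [-0.0, 0.882, -0.471], [-1.0, -0.0, -0.0]]
wrist_force: [-0.1, 0.9, -0.6]
grip_width: 0.352
clock: 6.5
ee_pos: [570.9, 44.3, 210.8]
eef_rot: [[0.004, 0.468, 0.883], [0.001, 0.883, -0.468], [-1.0, 0.003, 0.003]]
wrist_force: [0.2, -0.1, -0.3]
grip_width: 0.558
[569.03659257  40.81979827 213.69881825]
```

View pics/j_wrist.png

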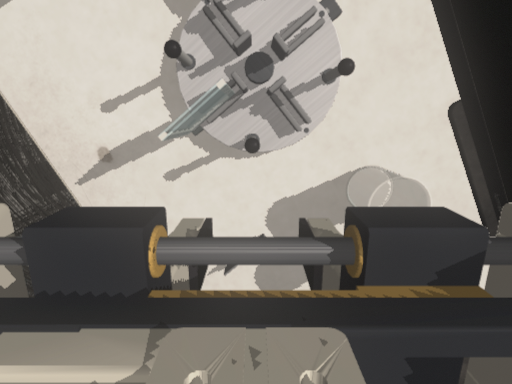

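View pics/j_tz.png

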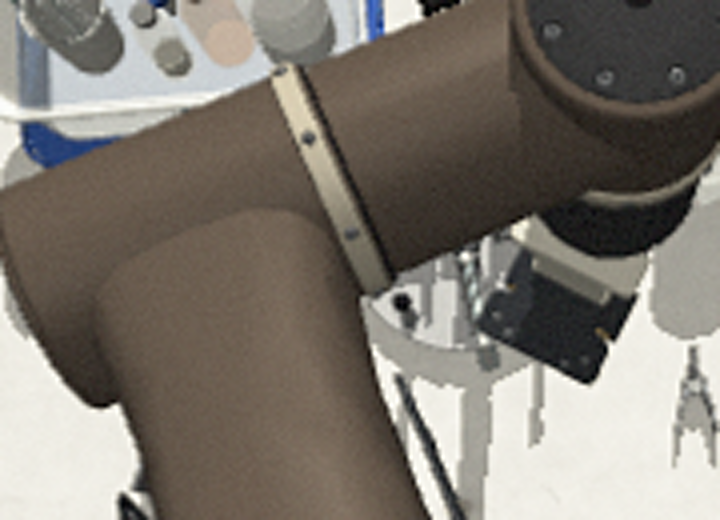

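View pics/j_sz.png

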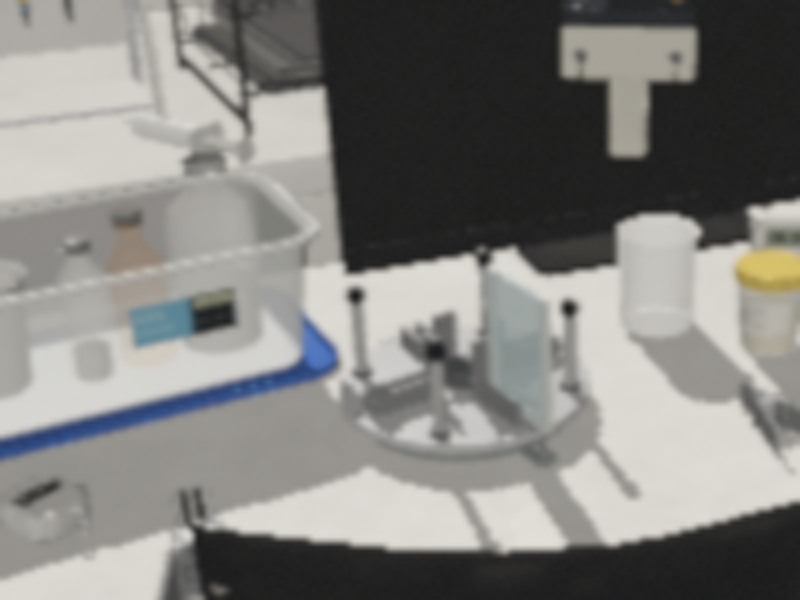

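Run:
```python
from h import *
f=lambda x,y:(110+x/4-.375,110+y/4-.375)
P=np.array([onz("scene",f(*p),84.5) for p in [(434,350),(356,295),(484,256),(570,308)]])
c=P.mean(0);print(P.round(1),c,[np.degrees(np.arctan2(*(p-c)[1::-1])).round(1) for p in P])
s=sense();print(s['ee_pos'])
P=[onz("wrist",p,84.5,s) for p in [(173,49),(252,144),(346,67)]]
c=(P[0]+P[2])/2
print(np.round(P,1),c,[np.degrees(np.arctan2(*(p-c)[1::-1])).round(1) for p in P])
a=onz("wrist",(163,136),126,s);b=onz("wrist",(228,86),126,s);print(a,b,np.degrees(np.arctan2(*(a-b)[1::-1])))
np.set_printoptions(suppress=True);print(s['q'])
```

```text
[[566.4 189.1  84.5]
 [672.7 210.6  84.5]
 [698.8 101.4  84.5]
 [586.2  80.3  84.5]] [631.02524989 145.35020391  84.5       ] [np.float64(145.9), np.float64(57.4), np.float64(-33.0), np.float64(-124.6)]
[569.53699212  42.56092953 210.15349875]
[[563.7 185.9  84.5]
 [585.9  79.   84.5]
 [693.3  99.7  84.5]] [628.4866603  142.81077274  84.5       ] [np.float64(146.4), np.float64(-123.8), np.float64(-33.6)]
[527.22072294 122.0188072  126.        ] [592.70918842 130.64830683 126.        ] -172.49330971719382
[ 0.41725041  0.19788142 -0.24940618  0.00027758 -1.11917993  2.23351876]
```

```bash
python3 -c "
from h import *
to(400,371,230,264.5)"
python3 -m pendant '[{"dx":-10,"dy":25,"dz":-36,"rx":0.14,"ry":0,"rz":0,"fingers":0},{"dx":-20,"dy":50,"dz":-72,"rx":0.28,"ry":0,"rz":0,"fingers":0},{"dx":-20,"dy":75,"dz":-108,"rx":0.42,"ry":0,"rz":0,"fingers":0},{"dx":-20,"dy":100,"dz":-144,"rx":0.56,"ry":0,"rz":0,"fingers":0},{"dx":-20,"dy":125,"dz":-180,"rx":0.7,"ry":0,"rz":0,"fingers":0}]'
python3 -c "
from h import *
to(400,371,230,264.5)"
```

```text
from [569.5  42.6 210.2] yaw 331.9 d [ -20.   209.9 -304.3] rx 1.1760818959559967 t 6.65
clock: 7.15
ee_pos: [470.2, 235.9, 227.1]
eef_rot: [[-0.0, 0.924, 0.382], [-0.0, 0.382, -0.924], [-1.0, -0.0, 0.0]]
wrist_force: [1.3, 0.5, 0.3]
grip_width: 0.995
from [470.2 235.9 227.1] yaw 292.5 d [  -2.9  -13.3 -151.7] rx 0.4878199801593928 t 7.15
```

```bash
python3 -m pendant '[{"dx":0,"dy":-4,"dz":-40,"rx":0.14,"ry":0,"rz":0,"fingers":0},{"dx":0,"dy":-8,"dz":-80,"rx":0.28,"ry":0,"rz":0,"fingers":0},{"dx":0,"dy":-12,"dz":-120,"rx":0.42,"ry":0,"rz":0,"fingers":0},{"dx":0,"dy":-13,"dz":-145,"rx":0.488,"ry":0,"rz":0,"fingers":0},{"dx":0,"dy":-13,"dz":-151,"rx":0.488,"ry":0,"rz":0,"fingers":0}]'
python3 -m pendant '[{"dx":0,"dy":0,"dz":0,"rx":0,"ry":0,"rz":0,"fingers":0},{"dx":0,"dy":0,"dz":0,"rx":0,"ry":0,"rz":0,"fingers":0}]'
python3 -c "
from h import *
to(400,371,230,264.5)
s=sense();print(s['ee_pos'])
w=optics.read_camera('wrist');cv2.imwrite('pics/k_wrist.png',w)
print([proj('wrist',p,s).round(1) for p in [(492,362,40),(427,368,40)]])
crop(w,180,60,150,150,4,'pics/k_z.png')
"
```

```text
clock: 7.65
ee_pos: [399.5, 370.9, 226.7]
eef_rot: [[-0.001, 0.996, -0.089], [-0.001, -0.089, -0.996], [-1.0, -0.001, 0.001]]
wrist_force: [-0.4, -0.5, -0.6]
grip_width: 0.995
clock: 7.85
ee_pos: [401.0, 368.0, 227.0]
eef_rot: [[-0.0, 0.996, -0.089], [-0.001, -0.089, -0.996], [-1.0, -0.0, 0.001]]
wrist_force: [-0.4, -0.7, 0.0]
grip_width: 1.0
from [401. 368. 227.] yaw 264.9 d [-3.  -1.2 -2.9] rx 0.006608958260934938 t 7.85
[400.96303273 367.97052214 226.99019271]
[array([253.3,  91.8]), array([253.3, 150.4])]
```

View pics/k_z.png

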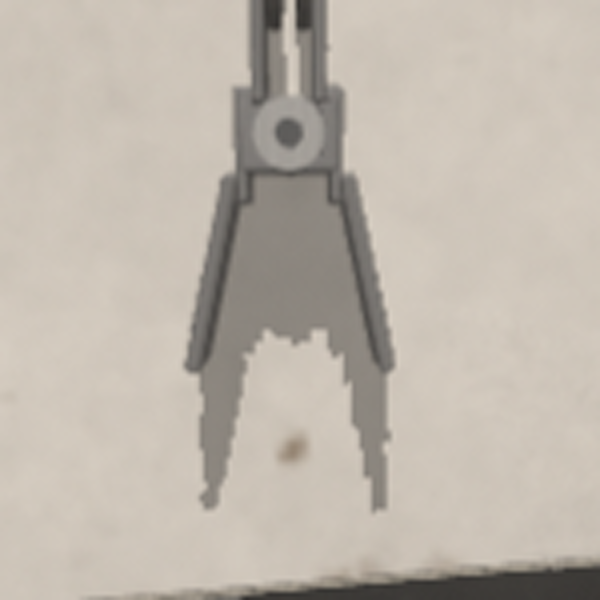

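Run:
```python
from h import *
s=sense();f=lambda x,y:(180+x/4-.375,60+y/4-.375)
for n,p,z in [("pin",(288,132),40),("pin",(288,132),42),("L",(190,366),40),("R",(392,366),40),("jawmid",(290.5,10),40),("tcpuv",None,0)]:
    if p is None: print(proj("wrist",s['ee_pos'],s));continue
    X=onz("wrist",f(*p),z,s);print(n,X.round(1),"tool",(s['eef_rot'].T@(X-s['ee_pos'])).round(1))
```

```text
pin [491.5 363.7  40. ] tool [187.1  90.4  -4.3]
pin [491.4 363.7  42. ] tool [185.1  90.3  -4.2]
L [429.2 398.4  40. ] tool [187.1  25.1 -33.2]
R [423.8 339.4  40. ] tool [187.1  25.1  26. ]
jawmid [523. 360.  40.] tool [187.1 122.1  -3.5]
[255.62260686 233.26689474]
```

```bash
python3 -m pendant '[{"dx":0,"dy":0,"dz":0,"rx":0,"ry":0,"rz":0,"fingers":0},{"dx":0,"dy":0,"dz":0,"rx":0,"ry":0,"rz":0,"fingers":0},{"dx":0,"dy":0,"dz":0,"rx":0,"ry":0,"rz":0,"fingers":0}]'
python3 - <<'E'
from h import *
s=sense();w=optics.read_camera('wrist');s2=sense();print(s['ee_pos'],s2['ee_pos'])
cv2.imwrite('pics/k2.png',w);crop(w,180,20,150,150,5,'pics/k2z.png')
E
```

```text
clock: 8.2
ee_pos: [401.3, 368.0, 227.5]
eef_rot: [[0.0, 0.996, -0.091], [0.0, -0.091, -0.996], [-1.0, 0.0, -0.0]]
wrist_force: [0.9, 0.4, 0.5]
grip_width: 0.998
[401.2597355  368.04392953 227.50386244] [401.20879977 368.13707421 227.4884763 ]
```

View pics/k2z.png

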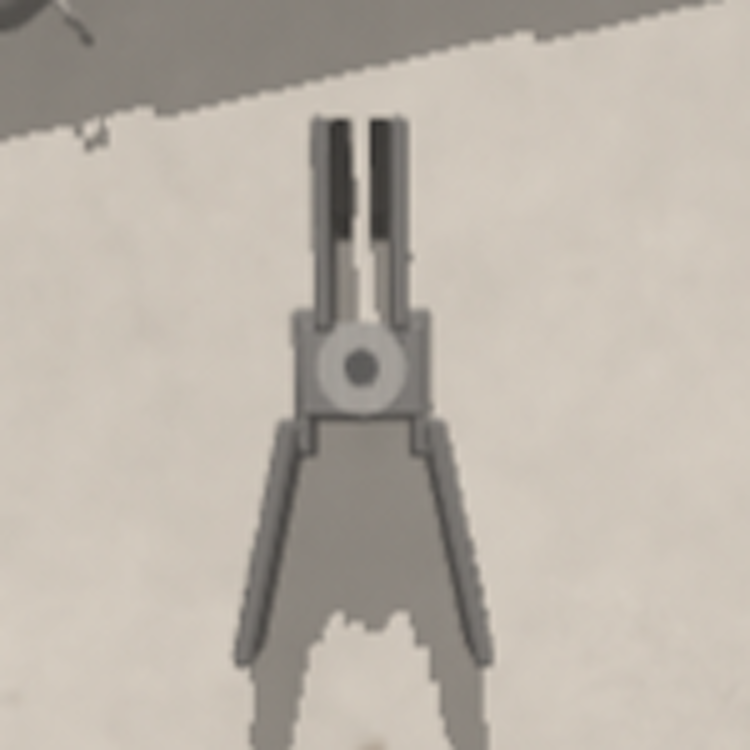

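Run:
```python
from h import *
s=sense();f=lambda x,y:(180+x/5-.4,20+y/5-.4)
for z in (40,30):
  for n,p in [("pin",(361,368)),("L",(235,664)),("R",(492,664)),("jawL",(312,118)),("jawR",(408,118)),("jm",(361,118))]:
    X=onz("wrist",f(*p),z,s);print(z,n,X.round(1),"tool",(s['eef_rot'].T@(X-s['ee_pos'])).round(1))
```

```text
40 pin [491.1 364.1  40. ] tool [187.5  89.8  -4.1]
40 L [427.8 399.8  40. ] tool [187.5  23.6 -33.9]
40 R [422.3 339.6  40. ] tool [187.5  23.6  26.5]
40 jawL [543.  369.7  40. ] tool [187.5 141.1 -14.5]
40 jawR [541.1 349.2  40. ] tool [187.5 141.1   6.2]
40 jm [542.1 359.2  40. ] tool [187.5 141.1  -3.9]
30 pin [491.7 364.1  30. ] tool [197.5  90.5  -4.2]
30 L [426.7 400.9  30. ] tool [197.5  22.4 -34.9]
30 R [421. 339.  30.] tool [197.5  22.3  27.3]
30 jawL [545.2 370.   30. ] tool [197.5 143.2 -14.9]
30 jawR [543.3 348.8  30. ] tool [197.5 143.2   6.4]
30 jm [544.2 359.2  30. ] tool [197.5 143.2  -4. ]
```

```bash
python3 -m pendant '[{"dx":20,"dy":10,"dz":-2,"rx":0,"ry":0,"rz":0,"fingers":0},{"dx":55,"dy":25,"dz":-4,"rx":0,"ry":0,"rz":0,"fingers":0},{"dx":95,"dy":25,"dz":-4,"rx":0,"ry":0,"rz":0,"fingers":0},{"dx":135,"dy":25,"dz":-4,"rx":0,"ry":0,"rz":0,"fingers":0},{"dx":165,"dy":25,"dz":-4,"rx":0,"ry":0,"rz":0,"fingers":0}]'
python3 -m pendant '[{"dx":15,"dy":0,"dz":0,"rx":0,"ry":0,"rz":0,"fingers":0},{"dx":20,"dy":0,"dz":0,"rx":0,"ry":0,"rz":0,"fingers":0},{"dx":20,"dy":0,"dz":0,"rx":0,"ry":0,"rz":0,"fingers":0},{"dx":20,"dy":0,"dz":0,"rx":0,"ry":0,"rz":0,"fingers":0}]'
python3 - <<'E'
from h import *
s=sense();w=optics.read_camera('wrist');print(s['ee_pos'],s['eef_rot'].round(3))
cv2.imwrite('pics/l.png',w)
to(426.3,369.5,5,264.8)
E
```

```text
clock: 8.75
ee_pos: [425.9, 369.2, 60.1]
eef_rot: [[-0.001, 0.996, -0.091], [-0.001, -0.091, -0.996], [-1.0, -0.001, 0.001]]
wrist_force: [0.3, -0.2, -0.2]
grip_width: 1.003
clock: 9.15
ee_pos: [426.7, 370.9, 43.4]
eef_rot: [[0.001, 0.996, -0.09], [0.001, -0.09, -0.996], [-1.0, 0.001, -0.001]]
wrist_force: [-0.7, -0.0, 0.9]
grip_width: 0.999
[426.72575471 370.91859487  43.4065466 ] [[ 0.001  0.996 -0.09 ]
 [ 0.001 -0.09  -0.996]
 [-1.     0.001 -0.001]]
from [426.8 371.   43.7] yaw 264.8 d [38.7 -0.4  1.6] rx 0.0005516795638368743 t 9.2
```

View pics/l.png

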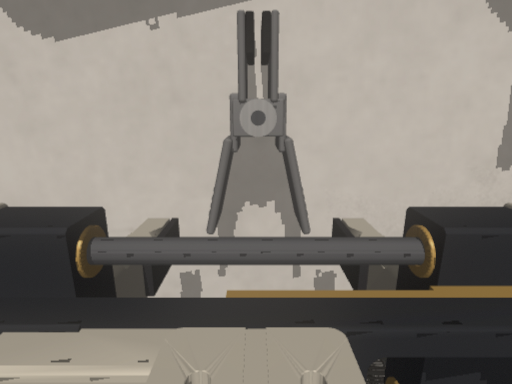

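```bash
python3 - <<'E'
from h import *
s=sense()
for p,z in [((258,118),40),((258,233),28),((258,12),32)]:
    X=onz("wrist",p,z,s);print(X.round(1),(s['eef_rot'].T@(X-s['ee_pos'])).round(1))
E
python3 -m pendant '[{"dx":12,"dy":0,"dz":1.4,"rx":0,"ry":0,"rz":0,"fingers":0},{"dx":24,"dy":0,"dz":1.4,"rx":0,"ry":0,"rz":0,"fingers":0},{"dx":34,"dy":0,"dz":1.4,"rx":0,"ry":0,"rz":0,"fingers":0},{"dx":38,"dy":0,"dz":1.4,"rx":0,"ry":0,"rz":0,"fingers":0},{"dx":38,"dy":0,"dz":1.4,"rx":0,"ry":0,"rz":0,"fingers":0}]'
```

```text
[491.  363.9  40. ] [ 3.7 64.6  1.3]
[420.3 370.1  28. ] [15.6 -6.4  1.5]
[544.  359.2  32. ] [ 11.8 117.8   1.2]
clock: 9.7
ee_pos: [425.7, 368.3, 3.3]
eef_rot: [[-0.001, 0.996, -0.09], [-0.002, -0.09, -0.996], [-1.0, -0.001, 0.002]]
wrist_force: [0.2, 0.2, 0.1]
grip_width: 0.999
```

```bash
python3 -m pendant '[{"dx":0,"dy":0,"dz":0,"rx":0,"ry":0,"rz":0,"fingers":0.3},{"dx":0,"dy":0,"dz":0,"rx":0,"ry":0,"rz":0,"fingers":0.4},{"dx":0,"dy":0,"dz":0,"rx":0,"ry":0,"rz":0,"fingers":0.5},{"dx":0,"dy":0,"dz":0,"rx":0,"ry":0,"rz":0,"fingers":0.6},{"dx":0,"dy":0,"dz":0,"rx":0,"ry":0,"rz":0,"fingers":0.75}]' 30
python3 -m pendant '[{"dx":0,"dy":0,"dz":0,"rx":0,"ry":0,"rz":0,"fingers":0.75},{"dx":0,"dy":0,"dz":0,"rx":0,"ry":0,"rz":0,"fingers":0.75},{"dx":0,"dy":0,"dz":0,"rx":0,"ry":0,"rz":0,"fingers":0.75}]' 30
python3 - <<'E'
from h import *
s=sense();w=optics.read_camera('wrist');print(s['ee_pos'],s['grip_width']*88)
cv2.imwrite('pics/m.png',w)
E
```

```text
clock: 10.2
ee_pos: [426.2, 369.1, 4.7]
eef_rot: [[0.0, 0.996, -0.09], [0.001, -0.09, -0.996], [-1.0, 0.0, -0.001]]
wrist_force: [-1.1, -0.1, 1.8]
grip_width: 0.61
clock: 10.5
ee_pos: [426.3, 369.3, 4.7]
eef_rot: [[0.001, 0.996, -0.09], [0.001, -0.09, -0.996], [-1.0, 0.001, -0.001]]
wrist_force: [-0.1, 1.4, 2.7]
grip_width: 0.36
[426.34720967 369.3340233    4.7127533 ] 31.650201524630194
```

View pics/m.png

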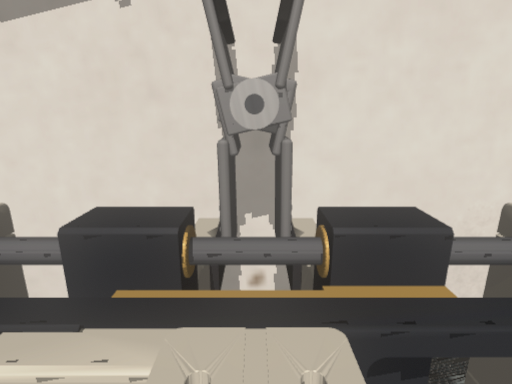

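```bash
python3 -m pendant '[{"dx":-10,"dy":0,"dz":0,"rx":0,"ry":0,"rz":0,"fingers":0.75},{"dx":-30,"dy":0,"dz":0,"rx":0,"ry":0,"rz":0,"fingers":0.75},{"dx":-50,"dy":0,"dz":0,"rx":0,"ry":0,"rz":0,"fingers":0.75},{"dx":-60,"dy":-2,"dz":20,"rx":0,"ry":0,"rz":0,"fingers":0.75},{"dx":-60,"dy":-5,"dz":50,"rx":-0.05,"ry":0,"rz":0,"fingers":0.75}]' 30
python3 -c "
from h import *
s=sense();print(s['grip_width']*88)
to(396,96,65,281.6)"
```

```text
clock: 11.05
ee_pos: [417.2, 320.5, 66.1]
eef_rot: [[0.002, 0.999, -0.039], [0.002, -0.039, -0.999], [-1.0, 0.002, -0.002]]
wrist_force: [-0.1, 0.7, -1.4]
grip_width: 0.357
31.451661353656554
from [417.2 320.5  66.1] yaw 267.8 d [  0.6 -12.5 225.2] rx -0.24146909532683333 t 11.05
```

```bash
python3 -m pendant '[{"dx":0,"dy":-3,"dz":35,"rx":-0.05,"ry":0,"rz":0,"fingers":0.75},{"dx":0,"dy":-6,"dz":70,"rx":-0.1,"ry":0,"rz":0,"fingers":0.75},{"dx":0,"dy":-9,"dz":105,"rx":-0.15,"ry":0,"rz":0,"fingers":0.75},{"dx":0,"dy":-11,"dz":140,"rx":-0.2,"ry":0,"rz":0,"fingers":0.75},{"dx":0,"dy":-12,"dz":175,"rx":-0.241,"ry":0,"rz":0,"fingers":0.75}]' 30
python3 -m pendant '[{"dx":0,"dy":0,"dz":25,"rx":0,"ry":0,"rz":0,"fingers":0.75},{"dx":0,"dy":0,"dz":40,"rx":0,"ry":0,"rz":0,"fingers":0.75},{"dx":0,"dy":0,"dz":48,"rx":0,"ry":0,"rz":0,"fingers":0.75},{"dx":0,"dy":0,"dz":48,"rx":0,"ry":0,"rz":0,"fingers":0.75},{"dx":0,"dy":0,"dz":48,"rx":0,"ry":0,"rz":0,"fingers":0.75}]' 30
python3 - <<'E'
from h import *
s=sense();w=optics.read_camera('wrist');print(s['ee_pos'],s['grip_width']*88,s['q'].round(2))
cv2.imwrite('pics/n.png',w); to(396,96,65,281.6)
w=optics.read_camera('scene');crop(w,110,110,200,150,4,'pics/n_sz.png')
E
```

```text
clock: 11.55
ee_pos: [396.6, 143.4, 64.6]
eef_rot: [[-0.001, 0.98, 0.201], [-0.0, 0.201, -0.98], [-1.0, -0.001, 0.0]]
wrist_force: [1.5, 0.1, -2.3]
grip_width: 0.357
clock: 12.05
ee_pos: [407.2, 98.4, 64.5]
eef_rot: [[0.0, 0.98, 0.199], [0.0, 0.199, -0.98], [-1.0, 0.0, -0.0]]
wrist_force: [-0.1, 0.9, -0.8]
grip_width: 0.361
[407.17476287  98.39824721  64.50585969] 31.78635136926024 [ 0.71  0.12 -0.75 -0.   -0.7   1.06]
from [407.1  98.6  64.5] yaw 281.5 d [ -0.5 -11.4   0.3] rx -0.0016279649670333115 t 12.1
```

View pics/n.png

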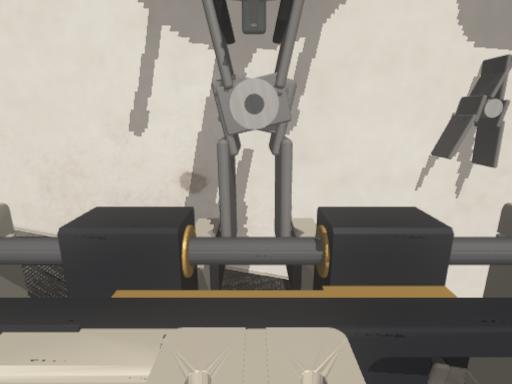

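View pics/n_sz.png

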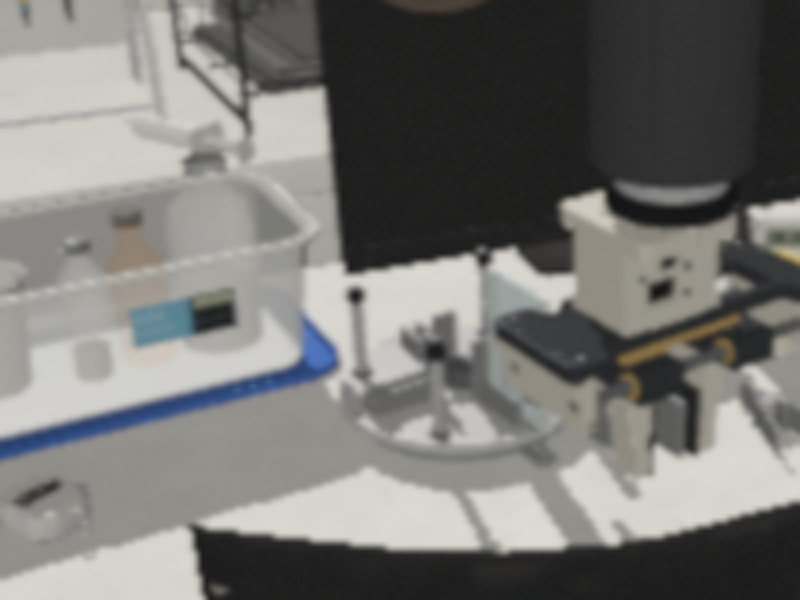

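Run:
```python
from h import *
s=sense();z=s['ee_pos'][2]+35.3
def T(p,z): X=onz("wrist",p,z,s); print(p,X.round(1),(s['eef_rot'].T@(X-s['ee_pos'])).round(1))
T((254.5,103),z); T((254,32),10); T((254,32),5)
for X in [(630,145,126),(630-108,145-22,126),(630-100,145-20.5,76)]: print((s['eef_rot'].T@(np.array(X)-s['ee_pos'])).round(1),proj("wrist",X,s))
```

```text
(254.5, 103) [476.5 113.3  99.7] [-35.3  70.9  -0.5]
(254, 32) [523.6 123.5  10. ] [ 54.4 119.   -1. ]
(254, 32) [524.8 123.7   5. ] [ 59.4 120.3  -1. ]
[-61.6 227.6  -0.8] [ 251.46180896 -793.40253786]
[-61.6 117.4  -0.8] [252.7622134  -76.49211576]
[-11.6 125.5  -0.7] [253.97534092 -26.12287128]
```

```bash
python3 -m pendant '[{"dx":1,"dy":4,"dz":0,"rx":0,"ry":0,"rz":0,"fingers":0.75},{"dx":2,"dy":10,"dz":0,"rx":0,"ry":0,"rz":0,"fingers":0.75},{"dx":3,"dy":16,"dz":0,"rx":0,"ry":0,"rz":0,"fingers":0.75},{"dx":3,"dy":21,"dz":0,"rx":0,"ry":0,"rz":0,"fingers":0.75},{"dx":3,"dy":22,"dz":0,"rx":0,"ry":0,"rz":0,"fingers":0.75}]' 30
python3 - <<'E'
from h import *
s=sense();w=optics.read_camera('wrist');print(s['ee_pos'],s['grip_width']*88,s['q'].round(2))
cv2.imwrite('pics/o.png',w)
print((s['eef_rot'].T@(np.array([630,145,126])-s['ee_pos'])).round(1))
E
```

```text
clock: 12.65
ee_pos: [429.4, 102.7, 61.2]
eef_rot: [[-0.0, 0.98, 0.199], [-0.0, 0.199, -0.98], [-1.0, -0.0, 0.0]]
wrist_force: [-0.3, 0.0, -2.0]
grip_width: 0.359
[429.38475281 102.74524439  61.20668906] 31.607153191974287 [ 0.68  0.16 -0.7   0.   -0.7   1.09]
[-64.8 205.   -1.5]
```

View pics/o.png

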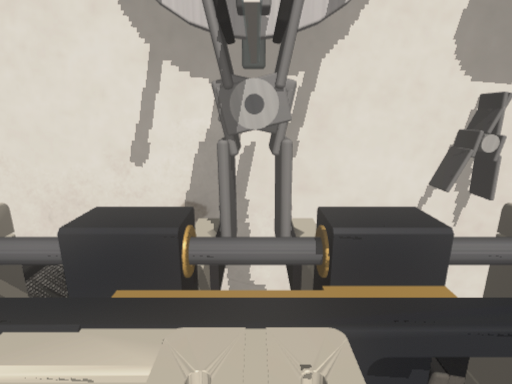

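```bash
python3 -m pendant '[{"dx":0,"dy":3,"dz":-0.7,"rx":0,"ry":0,"rz":0,"fingers":0.75},{"dx":0,"dy":6,"dz":-0.7,"rx":0,"ry":0,"rz":0,"fingers":0.75},{"dx":0,"dy":8,"dz":-0.7,"rx":0,"ry":0,"rz":0,"fingers":0.75},{"dx":0,"dy":8,"dz":-0.7,"rx":0,"ry":0,"rz":0,"fingers":0.75}]' 30
python3 - <<'E'
from h import *
s=sense();w=optics.read_camera('wrist');print(s['ee_pos'],s['grip_width']*88,s['q'].round(2))
cv2.imwrite('pics/p.png',w)
print((s['eef_rot'].T@(np.array([630,145,126])-s['ee_pos'])).round(1))
E
```

```text
clock: 13.1
ee_pos: [436.6, 104.9, 61.4]
eef_rot: [[0.0, 0.98, 0.199], [0.0, 0.199, -0.98], [-1.0, 0.0, -0.0]]
wrist_force: [-0.3, -0.0, -1.3]
grip_width: 0.358
[436.64444536 104.8677829   61.42526832] 31.46922182223307 [ 0.68  0.17 -0.69  0.   -0.71  1.09]
[-64.5 197.5  -0.8]
```

View pics/p.png

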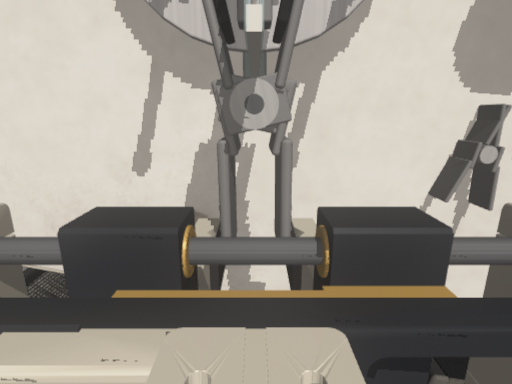

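```bash
python3 - <<'E'
from h import *
s=sense();print(s['ee_pos'])
for p,z in [((254.5,103),s['ee_pos'][2]+35.3),((254.8,30),126)]:
    X=onz("wrist",p,z,s); print(p,X.round(1),(s['eef_rot'].T@(X-s['ee_pos'])).round(1))
E
python3 -m pendant '[{"dx":0,"dy":2.5,"dz":0,"rx":0,"ry":0,"rz":0,"fingers":0.75},{"dx":0,"dy":5,"dz":0,"rx":0,"ry":0,"rz":0,"fingers":0.75},{"dx":0,"dy":7,"dz":0,"rx":0,"ry":0,"rz":0,"fingers":0.75}]' 30
```

```text
[436.39888347 104.77926063  61.36429837]
(254.5, 103) [505.8 119.4  96.7] [-35.3  70.9  -0.5]
(254.8, 30) [524.5 123.  126. ] [-64.6  90.   -0.3]
clock: 13.45
ee_pos: [443.5, 106.3, 61.4]
eef_rot: [[0.0, 0.98, 0.199], [0.0, 0.199, -0.98], [-1.0, 0.0, -0.0]]
wrist_force: [0.8, 0.2, -0.8]
grip_width: 0.357
```

```bash
python3 -m pendant '[{"dx":0,"dy":1.5,"dz":0,"rx":0,"ry":0,"rz":0,"fingers":0.75},{"dx":0,"dy":3,"dz":0,"rx":0,"ry":0,"rz":0,"fingers":0.75},{"dx":0,"dy":4,"dz":0,"rx":0,"ry":0,"rz":0,"fingers":0.75},{"dx":0,"dy":4,"dz":0,"rx":0,"ry":0,"rz":0,"fingers":0.75}]' 30
python3 - <<'E'
from h import *
s=sense();w=optics.read_camera('wrist');print(s['ee_pos'],s['grip_width']*88,s['wrist_force'].round(2))
cv2.imwrite('pics/q.png',w);crop(w,190,0,130,130,5,'pics/qz.png')
E
```

```text
clock: 13.85
ee_pos: [446.9, 106.8, 61.3]
eef_rot: [[-0.0, 0.98, 0.199], [-0.0, 0.199, -0.98], [-1.0, -0.001, 0.0]]
wrist_force: [-1.9, 0.5, -0.8]
grip_width: 0.356
[446.93837958 106.84118216  61.29101346] 31.305796597930698 [-1.9   0.51 -0.78]
```

View pics/qz.png

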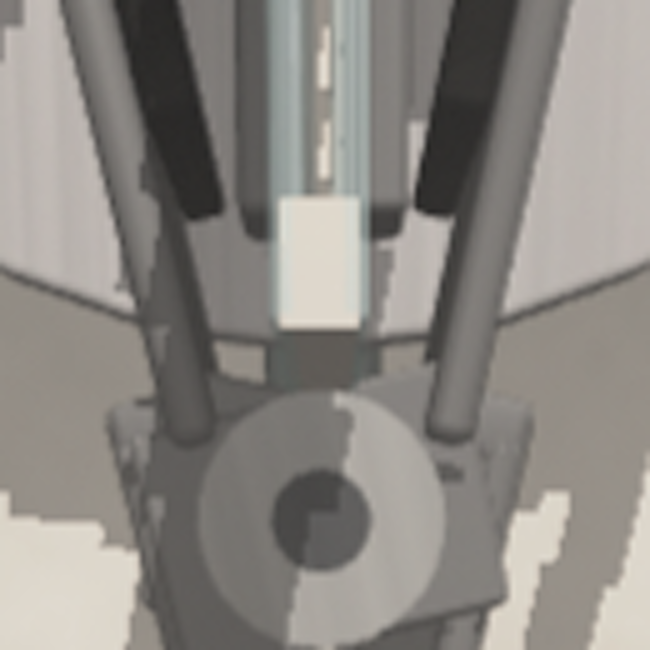

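```bash
python3 -m pendant '[{"dx":0,"dy":1.2,"dz":0,"rx":0,"ry":0,"rz":0,"fingers":0.75},{"dx":0,"dy":2.4,"dz":0,"rx":0,"ry":0,"rz":0,"fingers":0.75},{"dx":0,"dy":3.6,"dz":0,"rx":0,"ry":0,"rz":0,"fingers":0.75},{"dx":0,"dy":4.8,"dz":0,"rx":0,"ry":0,"rz":0,"fingers":0.75},{"dx":0,"dy":5.5,"dz":0,"rx":0,"ry":0,"rz":0,"fingers":0.75}]' 30
python3 - <<'E'
from h import *
s=sense();w=optics.read_camera('wrist');print(s['ee_pos'],s['grip_width']*88,s['wrist_force'].round(2))
print((s['eef_rot'].T@(np.array([630,145,126])-s['ee_pos'])).round(1))
cv2.imwrite('pics/r.png',w);crop(w,190,0,130,130,5,'pics/rz.png')
E
```

```text
clock: 14.4
ee_pos: [452.5, 108.0, 61.3]
eef_rot: [[-0.0, 0.98, 0.199], [-0.0, 0.199, -0.98], [-1.0, -0.0, 0.0]]
wrist_force: [-3.1, -1.0, -0.4]
grip_width: 0.354
[452.54115434 107.99948632  61.30939099] 31.151082638579183 [-3.07 -0.97 -0.4 ]
[-64.7 181.3  -0.9]
```

View pics/rz.png

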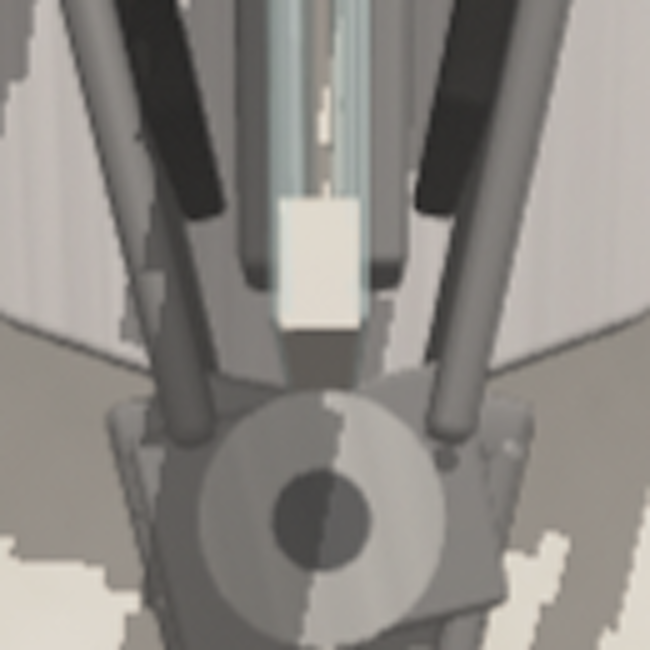

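```bash
python3 -m pendant '[{"dx":0,"dy":0.8,"dz":0,"rx":0,"ry":0,"rz":0,"fingers":0.75},{"dx":0,"dy":1.6,"dz":0,"rx":0,"ry":0,"rz":0,"fingers":0.75},{"dx":0,"dy":2,"dz":0,"rx":0,"ry":0,"rz":0,"fingers":0.75},{"dx":0,"dy":2,"dz":0,"rx":0,"ry":0,"rz":0,"fingers":0.75}]' 30
python3 -m pendant '[{"dx":0,"dy":0.8,"dz":0,"rx":0,"ry":0,"rz":0,"fingers":0.75},{"dx":0,"dy":1.2,"dz":0,"rx":0,"ry":0,"rz":0,"fingers":0.75},{"dx":0,"dy":1.2,"dz":0,"rx":0,"ry":0,"rz":0,"fingers":0.75}]' 30
```

```text
clock: 14.85
ee_pos: [452.7, 107.6, 61.0]
eef_rot: [[-0.003, 0.98, 0.199], [-0.001, 0.199, -0.98], [-1.0, -0.003, 0.001]]
wrist_force: [-10.1, -0.4, 5.7]
grip_width: 0.358
clock: 15.15
ee_pos: [452.8, 107.3, 60.8]
eef_rot: [[-0.005, 0.98, 0.199], [-0.002, 0.199, -0.98], [-1.0, -0.005, 0.001]]
wrist_force: [-14.1, 0.5, 5.8]
grip_width: 0.359
```

Run:
```python
from h import *
s=sense();w=optics.read_camera('wrist');print(s['ee_pos'],s['grip_width']*88,s['wrist_force'].round(2))
print((s['eef_rot'].T@(np.array([630,145,126])-s['ee_pos'])).round(1))
for p,z in [((254.5,103),s['ee_pos'][2]+35.3),((254.8,66),126)]:
    X=onz("wrist",p,z,s); print(p,X.round(1),(s['eef_rot'].T@(X-s['ee_pos'])).round(1))
cv2.imwrite('pics/t.png',w);crop(w,190,0,130,130,5,'pics/tz.png')
```

```text
[452.82546493 107.26809953  60.75790765] 31.589919593039482 [-14.11   0.45   5.79]
[-66.2 180.8  -1.7]
(254.5, 103) [522.4 121.9  96.1] [-35.7  70.9  -0.5]
(254.8, 66) [531.6 123.6 126. ] [-65.7  80.2  -0.3]
```

View pics/tz.png

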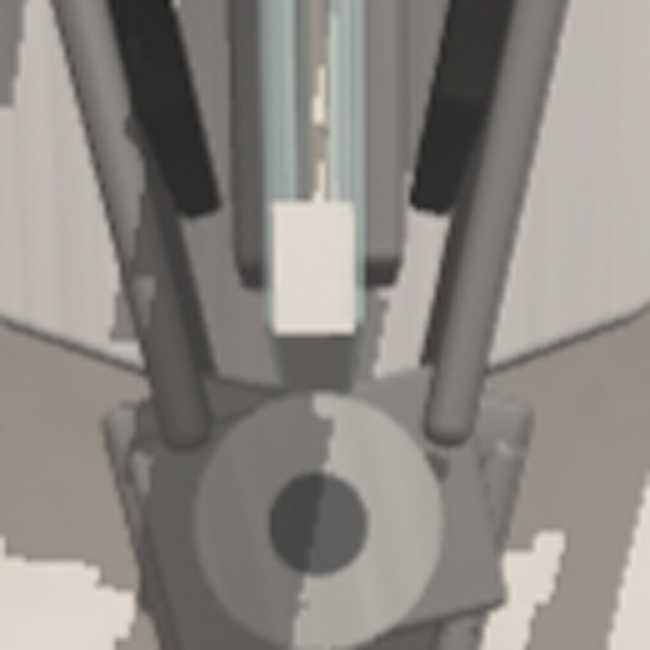

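```bash
python3 -m pendant '[{"dx":0,"dy":0,"dz":0,"rx":0,"ry":0,"rz":0,"fingers":0.63},{"dx":0,"dy":0,"dz":0,"rx":0,"ry":0,"rz":0,"fingers":0.6},{"dx":0,"dy":0,"dz":0,"rx":0,"ry":0,"rz":0,"fingers":0.57},{"dx":0,"dy":0,"dz":0,"rx":0,"ry":0,"rz":0,"fingers":0.54},{"dx":0,"dy":0,"dz":0,"rx":0,"ry":0,"rz":0,"fingers":0.51}]' 30
python3 - <<'E'
from h import *
w=optics.read_camera('wrist')
cv2.imwrite('pics/u.png',w);crop(w,190,0,130,130,5,'pics/uz.png')
E
```

```text
clock: 15.7
ee_pos: [454.0, 108.0, 60.9]
eef_rot: [[-0.003, 0.98, 0.199], [-0.001, 0.199, -0.98], [-1.0, -0.003, 0.001]]
wrist_force: [-7.5, 1.7, 1.5]
grip_width: 0.478
```

View pics/uz.png

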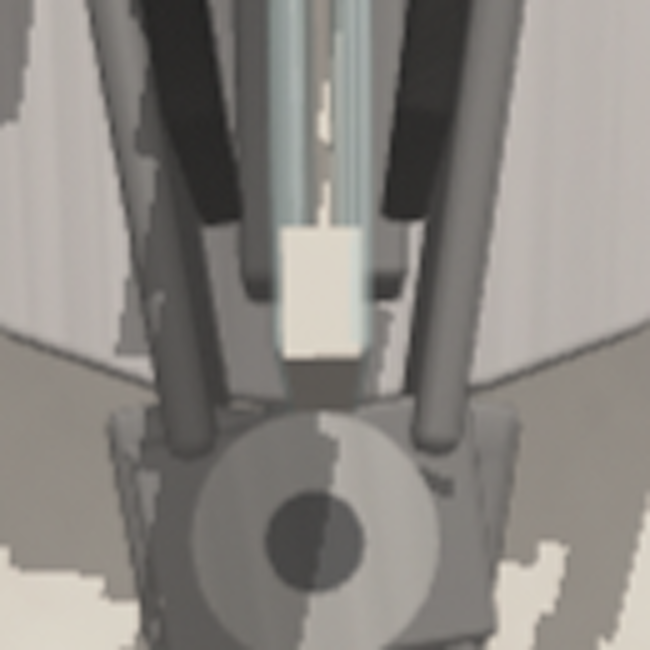

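```bash
python3 -m pendant '[{"dx":0,"dy":0.4,"dz":0,"rx":0,"ry":0,"rz":0,"fingers":0.49},{"dx":0,"dy":0.8,"dz":0,"rx":0,"ry":0,"rz":0,"fingers":0.46},{"dx":0,"dy":1,"dz":0,"rx":0,"ry":0,"rz":0,"fingers":0.44},{"dx":0,"dy":1,"dz":0,"rx":0,"ry":0,"rz":0,"fingers":0.42},{"dx":0,"dy":1,"dz":0,"rx":0,"ry":0,"rz":0,"fingers":0.4}]' 30
python3 -m pendant '[{"dx":0,"dy":0,"dz":0,"rx":0,"ry":0,"rz":0,"fingers":0.38},{"dx":0,"dy":0,"dz":0,"rx":0,"ry":0,"rz":0,"fingers":0.36},{"dx":0,"dy":0,"dz":0,"rx":0,"ry":0,"rz":0,"fingers":0.34},{"dx":0,"dy":0,"dz":0,"rx":0,"ry":0,"rz":0,"fingers":0.32},{"dx":0,"dy":0,"dz":0,"rx":0,"ry":0,"rz":0,"fingers":0.3}]' 30
python3 - <<'E'
from h import *
w=optics.read_camera('wrist')
cv2.imwrite('pics/v.png',w);crop(w,190,0,130,130,5,'pics/vz.png')
E
```

```text
clock: 16.25
ee_pos: [455.7, 108.7, 61.0]
eef_rot: [[-0.002, 0.98, 0.199], [-0.0, 0.199, -0.98], [-1.0, -0.002, 0.0]]
wrist_force: [-4.6, 1.2, -1.2]
grip_width: 0.595
clock: 16.75
ee_pos: [457.7, 109.4, 61.8]
eef_rot: [[0.002, 0.98, 0.2], [0.001, 0.2, -0.98], [-1.0, 0.002, -0.0]]
wrist_force: [0.7, -0.2, 0.1]
grip_width: 0.693
```

View pics/v.png

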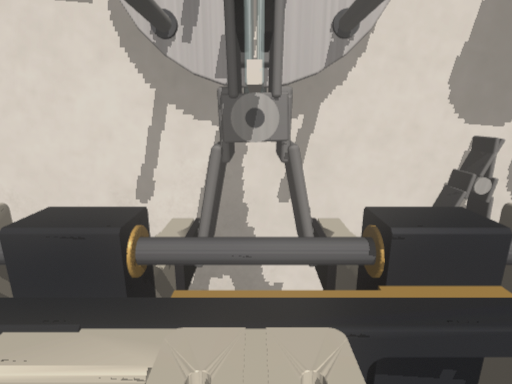

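```bash
python3 -m pendant '[{"dx":0,"dy":-1,"dz":0,"rx":0,"ry":0,"rz":0,"fingers":0.2},{"dx":0,"dy":-2,"dz":0,"rx":0,"ry":0,"rz":0,"fingers":0},{"dx":0,"dy":-2,"dz":0,"rx":0,"ry":0,"rz":0,"fingers":0},{"dx":0,"dy":-2,"dz":0,"rx":0,"ry":0,"rz":0,"fingers":0},{"dx":0,"dy":-2,"dz":0,"rx":0,"ry":0,"rz":0,"fingers":0}]' 30
python3 - <<'E'
from h import *
w=optics.read_camera('wrist')
cv2.imwrite('pics/w.png',w)
E
```

```text
clock: 17.3
ee_pos: [454.7, 108.6, 61.4]
eef_rot: [[0.0, 0.98, 0.199], [0.0, 0.199, -0.98], [-1.0, 0.0, -0.0]]
wrist_force: [-1.0, -0.6, 0.3]
grip_width: 0.994
```

View pics/w.png

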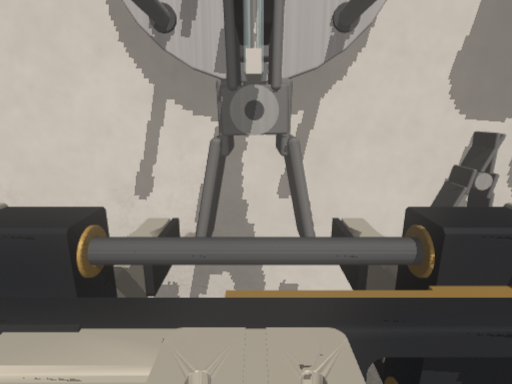

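Clip sits level, free between the open fingers. Rise straight up, slowly at first, then look.

```bash
python3 -m pendant '[{"dx":-10,"dy":0,"dz":0,"rx":0,"ry":0,"rz":0,"fingers":0},{"dx":-30,"dy":0,"dz":0,"rx":0,"ry":0,"rz":0,"fingers":0},{"dx":-60,"dy":0,"dz":0,"rx":0,"ry":0,"rz":0,"fingers":0},{"dx":-95,"dy":0,"dz":0,"rx":0,"ry":0,"rz":0,"fingers":0},{"dx":-130,"dy":0,"dz":0,"rx":0,"ry":0,"rz":0,"fingers":0}]'
python3 -m pendant '[{"dx":-20,"dy":0,"dz":20,"rx":0,"ry":0,"rz":0,"fingers":0},{"dx":-20,"dy":0,"dz":60,"rx":0,"ry":0,"rz":0,"fingers":0},{"dx":-20,"dy":0,"dz":90,"rx":0,"ry":0,"rz":0,"fingers":0},{"dx":-20,"dy":0,"dz":90,"rx":0,"ry":0,"rz":0,"fingers":0},{"dx":-20,"dy":0,"dz":90,"rx":0,"ry":0,"rz":0,"fingers":0}]'
python3 - <<'E'
from h import *
s=sense();w=optics.read_camera('wrist');print(s['ee_pos'])
cv2.imwrite('pics/x.png',w)
w=optics.read_camera('scene');crop(w,110,110,200,150,4,'pics/x_sz.png')
E
```

```text
clock: 17.85
ee_pos: [454.4, 108.2, 193.4]
eef_rot: [[0.0, 0.98, 0.199], [-0.0, 0.199, -0.98], [-1.0, 0.0, 0.0]]
wrist_force: [0.8, 0.6, -0.9]
grip_width: 1.003
clock: 18.35
ee_pos: [472.6, 19.7, 212.0]
eef_rot: [[0.001, 0.98, 0.197], [0.0, 0.197, -0.98], [-1.0, 0.001, -0.0]]
wrist_force: [0.3, 0.4, 0.7]
grip_width: 0.997
[472.59542259  19.71766805 211.96679761]
```

View pics/x.png

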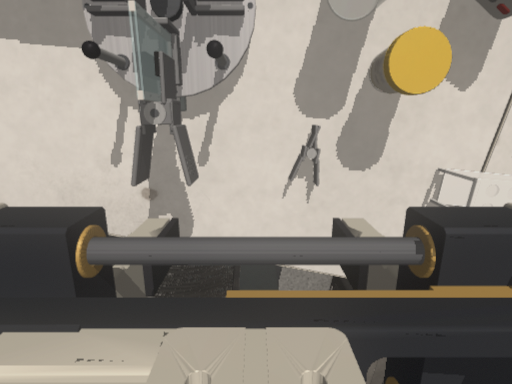

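View pics/x_sz.png

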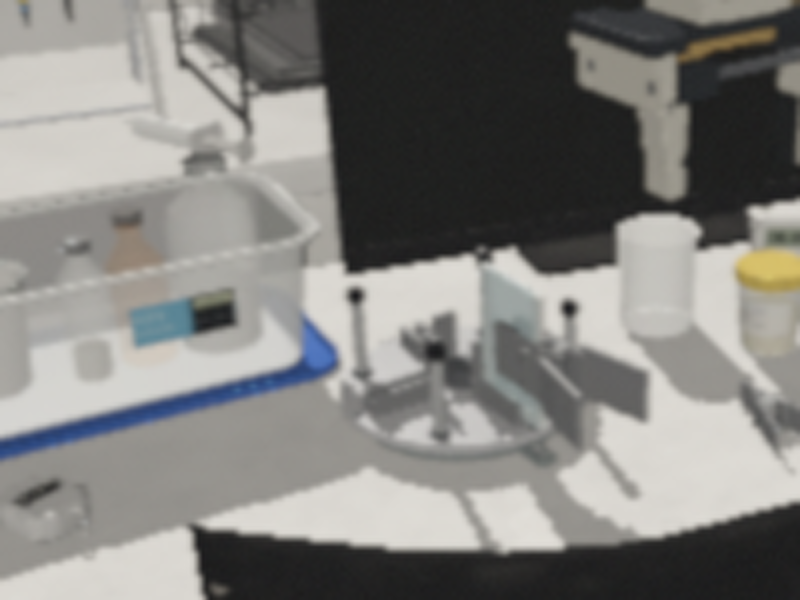

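Run:
```python
from h import *
s=sense();print(s['ee_pos'])
a=onz("wrist",(154.5,113),97,s);print("pin",a.round(1))
f=np.array([-.98,-.2]);c=np.array([630,145])
print("pin radius",(a[:2]-c)@f,"lat",(a[:2]-c)@np.array([.2,-.98]))
class S(dict):pass
w={'ee_pos':np.array([454.6,108.4,61.4]),'eef_rot':np.array([[0,.98,.199],[0,.199,-.98],[-1,0,0.]])}
p=onz("wrist",(254.5,110),97,w);e=onz("wrist",(255,72.5),126,w);print(p.round(1),e.round(1),np.linalg.norm((p-e)[:2]),(e[:2]-c)@f)
ctrl.sign_off()
```

```text
[472.55632893  20.62363519 211.71261868]
pin [521.2 123.1  97. ]
pin radius 111.03719978341041 lat -0.292154149309745
[521.3 122.4  97. ] [531.5 124.3 126. ] 10.342261451882202 100.69146799027855
the job is handed in; nothing more can be done
```

I finished the job and handed it in at about 18.5 s of the 64 s allowed. No verdict was reported, so the result rests on my own last checks.

**What I did**
- I turned the carousel 90° by caging the front-left post between loosely open fingers.
- I then squeezed the clip fully open (handles about 31.6 mm apart) and pressed the cassette home with the throat. The wrist force peaked at about 14 N.
- I opened the fingers slowly until the jaws closed on the glass, then raised the arm clear.

**What the last checks showed**
- **Carousel:** after the push, the posts stood at the same angles as at the start, which fits it being in a notch. They had not moved in the final scene picture.
- **Cassette:** its edge is about 100.7 mm from the axis, so it is home.
- **Clip:** the hinge pin is about 10 to 11 mm out from the edge and less than 0.5 mm off to the side. It looks level and is within about 2 mm of half height. I did not measure the jaw angle as a number. The pictures show the jaws closed on the glass.
- **Robot and other objects:** the open gripper is well clear of everything, and the wrist force is near zero. The small clip, cup and counter look unmoved in the pictures.

**What disagreed:** Positions from the wrist camera differed by about 4 mm from the other two cameras whenever the arm was still settling. I centred the clip on the cassette using both as seen together in one wrist picture.

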